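# Clear up after the camera strip-down

## Robot

A 6-joint arm with a two-finger parallel gripper is mounted at the origin on the work surface. World frame = base frame: x ahead of the robot, y to its left, z up, the work surface at z = 0. Lengths are in m, angles in rad, forces in N, time in s.
With the tool pointing down it reaches from about 0.375 to 0.9 m from the base axis. Payload 3.1 kg.
Tool frame: the origin (TCP) lies on the centre line of the jaws, within the pads' length; the fingertips stand ahead of it and the grasp point (between the pads) lies 3 mm ahead of it (robot.tip_reach is the z of the fingertips in the tool frame, in m); z points along the fingers, y is the line along which they close (so a half turn about z gives the same grasp; the last joint's range is limited). The gripper opens to 87 mm and grips with 3 to 60 N. Pads are 19 mm wide; open, the fingers measure 117 mm over their backs; the gripper's body (75 mm by 190 mm) begins 51 mm behind the grasp point.
Start: joints at [1.044, 0.527, 1.433, -0, 1.181, -0.178], TCP at [0.213, 0.588, 0.245] pointing down, gripper open.
Joint ranges: [-3.08, 3.08], [-0.75, 2.2], [0.22, 2.44], [-1.43, 4.57], [0, 2.65], [-2.85, 2.85]. Speed limits (rad/s): [2.79, 2.79, 3.14, 3.14, 3.14, 3.14].

## Interface

Orientations are given as a unit quaternion [x, y, z, w].
In Python, from rig import sensors, eyes, ticket, robot gives the robot as it stands.
- The arm moves only by the tool drive_tool, never from a script. Its argument "deltas" is a list that holds one entry, the list of rows, each a list of 6 numbers: the shift along the tool's x, y, z in mm, then the turn, a rotation vector about the tool's x, y, z in rad. A call has 1 to 8 rows; each row shifts and turns the commanded pose from where the row before left it, along the tool's axes as they then stand; what a row does not reach is not made up. A row lasts 1/12 s, in which the tool goes at most 41.7 mm and 7.16 degrees, less where a joint would pass 70% of its speed; a pose out of reach is approached as far as the arm can. A call is refused whole if a number of a shift passes 41.7 or a number of a turn 0.125, either way. A call with a gripper value outside its range is refused whole. "gripper" is the opening in per cent of the stroke, from 0 (shut) to 100 (fully open), set as the call begins (left out, the last holds). The fingers move at their own pace and stop on an object; "squeeze" is the grip in N (left out, the last holds). Time passes only in rows, so rows that do not move let the fingers close. It gives the time, the measured TCP pose, the force, the opening and the grip force at its end, in the units of the state.
- sensors.get_obs(): the state, without advancing time (a new reading comes with each control period).
- eyes.camera(name): name is "scene" or "top" or "wrist"; returns a dict with "img" (400x640x3 uint8, red, green, blue), "fov_y" (degrees; the focal length in pixels is half the picture's height over the tangent of half this angle, whatever the lens; pixels are square), "cx", "cy" (the principal point, pixels), "xyz" and "attitude" of the camera in the world; the wrist camera has in their place "hand_eye" (4x4, takes a point from camera to tool coordinates, whose origin is the TCP and whose axes are the flange's). Camera axes: x right, y up, looking along -z (the intrinsics and any distortion apply to the point x, -y, -z); pixel columns grow to the right and rows downward; lengths in m; the calibration is good to about 2 mm. A picture is of the moment at which its call begins: read the wrist's pose just before it. There is no depth.
- ticket.hand_in(): hands the job in; it is judged then, once.
The state is a dict: "time": time; "q": joint angles; "joint_velocities": joint speeds; "joint_torque": joint torques, N m; "position": TCP position; "tool_rot": TCP orientation; "ft_force": force on the tool from outside, world axes, zero at the start; "moment": the same for the moment, N m; "grip_width": finger opening in m; "grip_force": force on a finger pad.
Only numpy, scipy, OpenCV 4.12 (cv2) and the standard library are available. Lean on these libraries where they do the work, as an engineer would, in place of code of your own. Each camera call takes 0.05 s, during which the arm holds its last target. There are 200 camera calls.

## Task

Clear up after the camera strip-down: lay every loose rear screen unit flat on the pile of cartons on the blue mat, squarely over its middle and one on another, each lowered until it rests and not dropped. Lift the grey divided organiser by its post and tip it towards the corner with the brass lens cells so that they all go into the white tray while every other part stays in its own compartment, then stand the organiser level on the middle of the narrow wooden riser. Leave the flash unit and the glass jar alone.

Things in the scene. Friction and masses are not known exactly. Their poses are not given: they have to be found in the camera images.
- organiser_post (a point): blue square post, 18 x 18 mm, in the middle of the grey divided organiser (150 x 150 mm, 0.36 to 0.6 kg empty); it rises to 86 mm above the organiser's underside. The point lies on its axis 64 mm above the underside; x and y square to the post's faces and the walls, z up. Brass cells are in the +x +y compartment, cap in -x +y, battery in -x -y, gear in +x -y.
- brass_corner (a point): outer corner of the brass cells' compartment, on the organiser's 4 mm floor: (75, 75, -60) mm from organiser_post, same axes. Walls and dividers are 3 to 4 mm thick and rise to 30 mm above the underside; compartments are about 70 mm square. The walls leave 47 mm open either side of each of the four outer corners, so a compartment empties when its own corner is tipped down.
- cell1_center (a point): a brass lens cell, a plain upright cylinder 28 mm in diameter and 20 mm high, 50 g, the point at its centre; starts in the organiser's +x +y compartment. May be absent. Slides on the organiser's floor from about 10 to 14 degrees of tilt (friction 0.16 to 0.24).
- cell2_center (a point): a brass lens cell, a plain upright cylinder 28 mm in diameter and 20 mm high, 50 g, the point at its centre; starts in the organiser's +x +y compartment. May be absent. Slides on the organiser's floor from about 10 to 14 degrees of tilt (friction 0.16 to 0.24).
- cell3_center (a point): a brass lens cell, a plain upright cylinder 28 mm in diameter and 20 mm high, 50 g, the point at its centre; starts in the organiser's +x +y compartment. May be absent. Slides on the organiser's floor from about 10 to 14 degrees of tilt (friction 0.16 to 0.24).
- cap_center (a point): black lens cap, a disc 42 mm in diameter, 18 mm high, its centre; belongs in the organiser's -x +y compartment. Slides like the brass cells.
- battery_center (a point): grey battery block with an orange stripe, 36 x 36 x 20 mm, its centre; belongs in the organiser's -x -y compartment. Slides like the brass cells.
- gear_center (a point): white and red gear disc, 40 mm in diameter, 14 mm high, its centre; belongs in the organiser's +x -y compartment. Slides like the brass cells.
- screen1_center (a point): a black camera rear screen unit with a blue screen on one face, a flat block 110 x 60 x 16 mm (along its x, y, z), 0.14 kg; the point is its centre, half-way up, x along its length, z out of the screen. Lies flat on the table at the start, screen up; either face may end up. May be absent.
- screen2_center (a point): a black camera rear screen unit with a blue screen on one face, a flat block 110 x 60 x 16 mm (along its x, y, z), 0.14 kg; the point is its centre, half-way up, x along its length, z out of the screen. Lies flat on the table at the start, screen up; either face may end up. May be absent.
- screen3_center (a point): a black camera rear screen unit with a blue screen on one face, a flat block 110 x 60 x 16 mm (along its x, y, z), 0.14 kg; the point is its centre, half-way up, x along its length, z out of the screen. Lies flat on the table at the start, screen up; either face may end up. May be absent.
- screen4_center (a point): a black camera rear screen unit with a blue screen on one face, a flat block 110 x 60 x 16 mm (along its x, y, z), 0.14 kg; the point is its centre, half-way up, x along its length, z out of the screen. Lies flat on the table at the start, screen up; either face may end up. May be absent.
- mat: blue mat, 154 x 114 mm (x, y), 3 mm thick, fixed; origin at the centre of its underside, on the table. A fixed pile of flat cartons, 140 x 100 mm, stands on its middle, square with it. The pile's top is flat and level, 30 to 64 mm above the table: its height differs from start to start and is not given.
- tray: white open catch tray, loose on the table, 0.7 kg, 190 x 190 mm outside, walls 4 mm thick and 38 mm high, floor about 4 mm thick; origin at the centre of its underside, on the table.
- riser: narrow wooden riser, a fixed block with a 70 x 70 mm flat top, 60 mm above the table; origin at the centre of its underside. The organiser overhangs it all round; any heading of the organiser will do.
- flash: black camera flash unit with a pale glass front, a block 60 x 75 x 45 mm, to be left alone; origin at the centre of its underside.
- jar: closed glass jar, 64 mm in diameter and 120 mm high, to be left alone; origin at the centre of its underside.
Mind the look-alikes: they are no part of the job. Leave any red look-alike of the part that bears screen1_center alone. There is more than one size of the mat; the one meant has the size given above.

How it is judged:
By the outcome, as a careful person would: the job done as asked, in the order asked, and still so for the second after the job is handed in, with the robot touching nothing.
Of screen1, screen2, screen3, screen4 only 3 to 4 are there at a start; the rules pass over those that are not, and their reading is None.
Of cell1, cell2, cell3 only 2 to 3 are there at a start; the rules pass over those that are not, and their reading is None.
At some moment in a run one of tray may be knocked a few centimetres aside while the robot is not near it.
It also fails if it takes over 200 s, if anything falls off the work surface, if the arm or the gripper's body presses on something with over 40 N, if the wrist force passes 120 N, or if a joint passes its speed limit or range.

## Working session

There is one attempt and no reset: what is moved stays moved. The work goes in short steps, Python scripts to look and compute and a tool call to move; the robot and the scene stay as the last step left them, time stands still between calls to the robot, and variables do not carry over. Pictures are saved under pics/ and viewed, at most 14 in all, crops included, and the job is handed in when it is done.

Besides the shell and the picture viewer there is one more tool, called after ">>>" as name(argument=value, ...), one argument or row to a line, values as JSON. drive_tool: Moves the arm, as the interface text tells. Its arguments: {"type":"object","properties":{"deltas":{"type":"array"},"gripper":{"type":"number"},"squeeze":{"type":"number"}},"required":["deltas"]}

```bash
ls; mkdir -p pics; python3 - <<'E'
from rig import sensors, eyes, robot
import cv2,numpy as np
o=sensors.get_obs();print(o, robot.tip_reach)
for n in ["scene","top"]:
    c=eyes.camera(n);cv2.imwrite(f"pics/{n}0.png",c["img"][:,:,::-1])
    print(n,{k:v for k,v in c.items() if k!="img"})
c=eyes.camera("wrist");print({k:v for k,v in c.items() if k!="img"})
E
```

```text
pics
{'time': 0.0, 'q': array([ 1.04451739e+00,  5.28478266e-01,  1.43391619e+00, -9.37849795e-06,
        1.18137477e+00, -1.78526799e-01]), 'joint_velocities': array([-1.80257953e-03,  8.46633042e-05,  3.71574410e-04, -1.42995327e-04,
        3.45272005e-05, -8.54048458e-04]), 'joint_torque': array([-1.62918102e-03, -4.40043855e+01, -1.76595283e+01,  6.31648349e-02,
        5.80524502e-02, -1.37623442e-04]), 'position': array([0.21262959, 0.58698634, 0.24355973]), 'tool_rot': array([ 1.72999404e-01,  9.84921328e-01, -1.02290163e-03, -3.71555953e-04]), 'ft_force': array([-0.3767951 ,  0.5866681 , -0.11935003]), 'moment': array([ 0.02278996,  0.0057524 , -0.00899044]), 'grip_force': 0.0, 'grip_width': 0.08675067224461568} 0.022
scene {'fov_y': 56.672980442309495, 'cx': 316.4022454601035, 'cy': 201.48242086414825, 'xyz': array([ 0.90301022, -0.57524545,  0.91111171]), 'attitude': array([0.32331879, 0.10551253, 0.26672256, 0.90177111])}
top {'fov_y': 52.424671847295656, 'cx': 320.64598029438145, 'cy': 196.0102836969873, 'xyz': array([ 0.44732784, -0.00574498,  1.627489  ]), 'attitude': array([ 0.0202915 , -0.02027   , -0.70606218,  0.70756878])}
{'fov_y': 58.481048566961555, 'cx': 321.5267293928754, 'cy': 195.52065039626143, 'hand_eye': array([[ 5.34491703e-04,  9.63276878e-01,  2.68509534e-01,
         7.26112604e-02],
       [ 9.99999783e-01, -6.18482221e-04,  2.28215492e-04,
         1.01372775e-04],
       [ 3.85903080e-04,  2.68509354e-01, -9.63277000e-01,
        -1.38218609e-01],
       [ 0.00000000e+00,  0.00000000e+00,  0.00000000e+00,
         1.00000000e+00]])}
```

View pics/scene0.png

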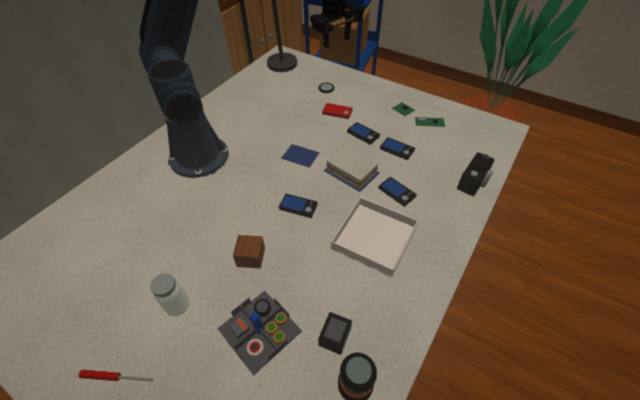

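View pics/top0.png

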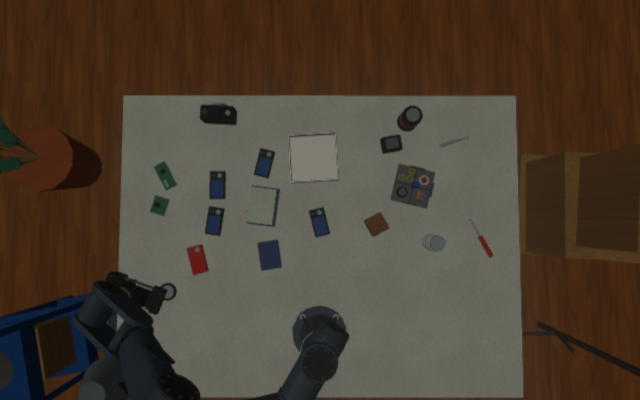

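The 4 blue-screened units are at top (264,163), (217,185), (214,221) and (319,222). The red look-alike is at (197,259). The cartons sit on the larger mat at (263,206), while the bare small blue mat at (270,255) is the wrong size. Other things: tray (314,158), organiser (413,186), riser (376,224), jar (433,242), flash either (391,144) or the black thing at (219,114). I'll confirm with a crop and measure.

```bash
cat > h.py <<'E'
import numpy as np,cv2
from scipy.spatial.transform import Rotation as R
from rig import sensors, eyes, robot
def cam(n):
    o=sensors.get_obs(); c=eyes.camera(n); c["f"]=200/np.tan(np.radians(c["fov_y"]/2))
    if n=="wrist":
        T=np.eye(4);T[:3,:3]=R.from_quat(o["tool_rot"]).as_matrix();T[:3,3]=o["position"];T=T@c["hand_eye"]
        c["M"],c["p"]=T[:3,:3],T[:3,3]
    else: c["M"],c["p"]=R.from_quat(c["attitude"]).as_matrix(),c["xyz"]
    return c
def ray(c,uv,z):
    uv=np.atleast_2d(uv).astype(float)
    d=np.c_[(uv[:,0]-c["cx"])/c["f"],-(uv[:,1]-c["cy"])/c["f"],-np.ones(len(uv))]@c["M"].T
    return c["p"]+d*((z-c["p"][2])/d[:,2])[:,None]
def proj(c,P):
    q=(np.atleast_2d(P)-c["p"])@c["M"]
    return np.c_[c["cx"]+c["f"]*q[:,0]/-q[:,2],c["cy"]-c["f"]*q[:,1]/-q[:,2]]
def rect(P):
    """min-area rectangle of world points: centre mm, sizes mm, heading of long side (rad)"""
    (cx,cy),(w,h),a=cv2.minAreaRect((P[:,:2]*1000).astype(np.float32)); a=np.radians(a)
    if h>w: w,h,a=h,w,a+np.pi/2
    return np.array([cx,cy]),np.array([w,h]),(a+np.pi/2)%np.pi-np.pi/2
def blobs(m,amin=30):
    cs,_=cv2.findContours(m.astype(np.uint8),cv2.RETR_EXTERNAL,cv2.CHAIN_APPROX_NONE)
    return [k[:,0] for k in cs if cv2.contourArea(k)>amin]
E
python3 - <<'E'
from h import *
c=cam("top");im=c["img"];b=im[:,:,::-1]
A=cv2.resize(b[100:280,150:350],None,fx=2.6,fy=2.6,interpolation=cv2.INTER_CUBIC)
B=cv2.resize(b[95:265,360:460],None,fx=2.75,fy=2.75,interpolation=cv2.INTER_CUBIC)
m=np.zeros((480,800,3),np.uint8);m[:A.shape[0],:A.shape[1]]=A;m[:B.shape[0],525:525+B.shape[1]]=B
cv2.imwrite("pics/crop1.png",m)
h=cv2.cvtColor(im,cv2.COLOR_RGB2HSV)
for nm,mk,z in [("dark",(h[...,2]<90)&(h[...,2]>0),.016),("tray",(h[...,2]>165),.038)]:
    for k in blobs(mk):
        u=k.mean(0)
        if 125<u[0]<515 and 100<u[1]<275:
            r=rect(ray(c,k,z));print(nm,u.round(),*[np.round(x,2) for x in r])
E
```

```text
dark [320. 200.] [548.35  -0.94] [2611.4  1587.75] -1.57
```

View pics/crop1.png

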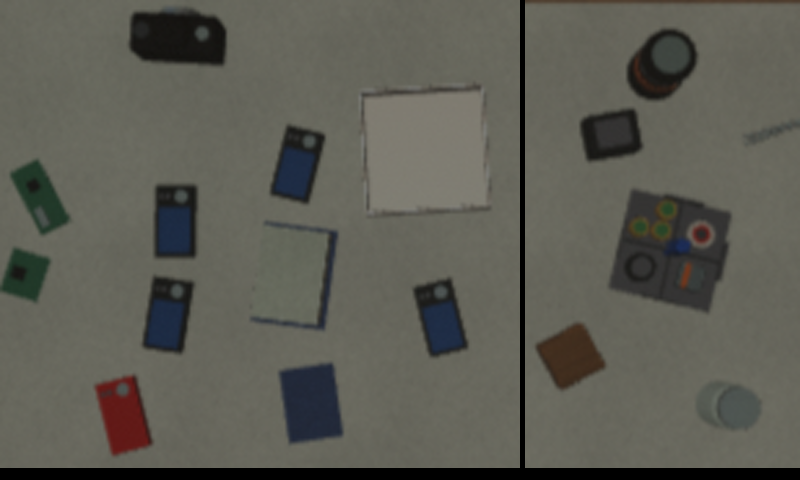

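The crop shows four blue-screened units, one red look-alike, cartons on the larger mat, and the flash at (610,135) in the crop. All three brass cells are in the organiser, upper left. Next, the coarse positions.

```bash
python3 - <<'E'
from h import *
c=cam("top");im=c["img"]
h=cv2.cvtColor(im,cv2.COLOR_RGB2HSV)
print(np.median(h[110:270,130:510].reshape(-1,3),axis=0))
V0=np.median(h[110:270,130:510,2])
bg=np.median(im[110:270,130:510].reshape(-1,3).astype(float),axis=0)
D=np.abs(im.astype(float)-bg).max(2)
sub=np.zeros(D.shape,bool);sub[100:275,126:512]=True
for nm,mk,z in [("fg",sub&(D>28),.016),("blue",sub&(h[...,0]>105)&(h[...,0]<130)&(h[...,1]>110),.016),("bright",sub&(h[...,2]>V0+12),.038)]:
    for k in blobs(mk,40):
        u=k.mean(0)
        r=rect(ray(c,k,z));print(nm,u.round(),*[np.round(x,2) for x in r])
E
```

```text
[ 30.  27. 103.]
fg [197. 259.] [289.23 480.07] [110.14  63.78] 0.26
fg [269. 255.] [308.1  196.82] [110.64  84.1 ] 0.15
fg [485. 246.] [ 343.9  -654.74] [94.32 19.71] 0.49
fg [376. 224.] [ 428.76 -224.97] [77.36 74.8 ] -1.07
fg [319. 222.] [437.38   0.81] [110.26  61.49] 0.25
fg [214. 221.] [441.33 416.04] [110.94  64.36] -0.14
fg [159. 205.] [502.36 635.29] [69.93 60.43] -0.28
fg [269. 211.] [500.9  221.91] [152.   109.27] -0.13
fg [217. 185.] [584.99 407.02] [108.57  63.7 ] 0.02
fg [412. 186.] [ 583.56 -374.02] [155.17 153.51] 1.33
fg [165. 175.] [620.35 615.39] [109.27  50.43] 0.5
fg [264. 163.] [672.61 221.05] [111.17  63.1 ] -0.23
fg [391. 144.] [ 750.11 -285.98] [85.22 67.19] -1.37
fg [409. 118.] [ 854.5  -361.78] [113.65  80.52] -0.71
fg [218. 114.] [871.33 407.81] [145.71  85.56] -1.57
blue [320. 225.] [423.84  -2.57] [67.04 46.09] 0.25
blue [213. 224.] [428.27 419.71] [68.6  46.73] -0.14
blue [216. 188.] [570.98 408.78] [64.38 43.8 ] 0.02
blue [263. 166.] [659.57 225.16] [68.08 45.63] -0.23
bright [314. 158.] [689.    22.21] [180.57 172.46] -1.51
```

```bash
cat >> h.py <<'E'
def state():
    o=sensors.get_obs();M=R.from_quat(o["tool_rot"]).as_matrix();p=o["position"]*1000
    return p,M,np.arctan2(M[1,0],M[0,0]),o
def go(target,xang=None):
    """print the turn and the shift (tool axes, mm) to a TCP target, tool straight down, and row counts"""
    p,M,a,o=state()
    xa=a if xang is None else xang
    T=np.array([[np.cos(xa),np.sin(xa),0],[np.sin(xa),-np.cos(xa),0],[0,0,-1]])
    rv=R.from_matrix(M.T@T).as_rotvec(); d=T.T@(np.array(target)-p)
    nr=max(1,int(np.ceil(np.linalg.norm(rv)/.12)));nt=max(1,int(np.ceil(np.linalg.norm(d)/38)))
    print("at",p.round(1),"yaw",round(a,3),"t",round(o["time"],1),"| turn",rv.round(3),"->",nr,"x",(rv/nr).round(4),"| shift",d.round(1),"->",nt,"x",(d/nt).round(1))
E
python3 -c "
from h import *
go([530,222,330],np.pi-.13)"
```

```text
at [212.8 587.3 244.1] yaw 2.794 t 0.2 | turn [-0.001 -0.    -0.218] -> 2 x [-5.000e-04 -1.000e-04 -1.089e-01] | shift [-361.9 -321.1  -85.9] -> 13 x [-27.8 -24.7  -6.6]
```

>>> drive_tool(
  deltas=[
    [[0,0,-20,0,0,-0.109],[0,0,-20,0,0,-0.109],[-28,-25,-4,0,0,0],[-28,-25,-4,0,0,0],[-28,-25,-4,0,0,0],[-28,-25,-4,0,0,0],[-28,-25,-4,0,0,0],[-28,-25,-4,0,0,0]],
  ],
  gripper=100,
)

```text
time: 0.92
position: [0.3609, 0.4156, 0.3088]
tool_rot: [0.065, 0.998, 0.0, 0.0]
ft_force: [0.1, 0.6, 0.0]
grip_width: 0.0874
grip_force: 0.0
```

>>> drive_tool(
  deltas=[
    [[-28,-25,-4,0,0,0],[-28,-25,-4,0,0,0],[-28,-25,-4,0,0,0],[-28,-25,-4,0,0,0],[-28,-25,-4,0,0,0],[-28,-25,-4,0,0,0],[-28,-25,-2,0,0,0],[0,0,0,0,0,0]],
  ],
)

```text
time: 1.58
position: [0.537, 0.213, 0.335]
tool_rot: [0.068, 0.998, -0.001, 0.003]
ft_force: [-0.7, 0.7, 0.2]
grip_width: 0.0869
grip_force: 0.0
```

```bash
python3 - <<'E'
from h import *
go([530,222,330],np.pi-.13)
c=cam("wrist");cv2.imwrite("pics/w1.png",c["img"][:,:,::-1])
im=c["img"];h=cv2.cvtColor(im,cv2.COLOR_RGB2HSV);print(np.median(h.reshape(-1,3),axis=0))
print(proj(c,[[.5,.222,0],[.5,.222,.05]]))
E
```

```text
at [537. 213. 335.] yaw 3.006 t 1.6 | turn [-0.002  0.005 -0.006] -> 1 x [-0.0019  0.0055 -0.006 ] | shift [8.1 8.  5. ] -> 1 x [8.1 8.  5. ]
[ 30.  31. 131.]
[[325.18890816 122.21969062]
 [325.50684358 125.49602466]]
```

View pics/w1.png

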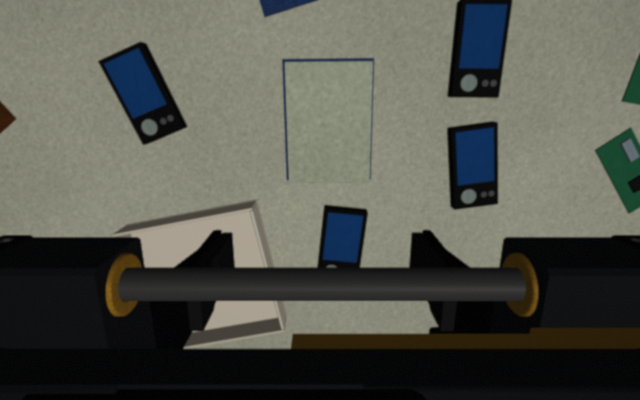

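The wrist view shows the mat's blue rim from (284,60) to (374,180) with the cartons inside it. Screens: A (143,92), B (480,48), C (472,165), D (342,238, partly hidden).

```bash
cat >> h.py <<'E'
def screens(c,lim=(0,400)):
    im=c["img"];h=cv2.cvtColor(im,cv2.COLOR_RGB2HSV);out=[]
    blue=(h[...,0]>100)&(h[...,0]<130)&(h[...,1]>120)
    dark=(h[...,2]<60)|blue
    for k in blobs(dark,300):
        r=rect(ray(c,k,.016))
        out.append((k.mean(0),k[:,1].max(),r))
    return out
E
python3 - <<'E'
from h import *
c=cam("wrist");im=c["img"];h=cv2.cvtColor(im,cv2.COLOR_RGB2HSV)
for u,vm,r in screens(c):
    if r[1][0]<200: print(u.round(),vm,*[np.round(x,3) for x in r])
b=((h[...,0]>100)&(h[...,0]<130)&(h[...,1]>60))
b[:50]=0;b[185:]=0;b[:,:275]=0;b[:,380:]=0
ys,xs=np.nonzero(b)
P=ray(c,np.c_[xs,ys],.003)[:,:2]*1000
print("rim",rect(P))
for y in (80,110,140,165): print(y,xs[ys==y])
for x in (300,330,360): print(x,ys[xs==x])
E
```

```text
[471. 168.] 211 [580.433 403.987] [109.     61.749] -0.002
[141.  96.] 146 [435.211   4.493] [108.488  62.728] 0.247
[476.  52.] 100 [439.174 413.429] [107.574  62.066] -0.145
[287.   5.] 19 [362.353 201.759] [75.973 19.951] 1.436
rim (array([467957.875, 193433.   ]), array([185624.140625 ,  89411.3046875]), np.float64(-0.7684980760149416))
80 [281]
110 []
140 []
165 []
300 [63 64]
330 [63 64]
360 [63 64]
```

```bash
python3 - <<'E'
from h import *
c=cam("wrist");g=c["img"].astype(float)
d=cv2.GaussianBlur(g[...,2]-g[...,0],(3,3),0)  # blueness
def sub(a):
    w=np.clip(a-np.median(a)-6,0,None);return (w*np.arange(len(a))).sum()/w.sum(),w.sum()
L=[(270+sub(d[y,270:300])[0],y) for y in range(75,170,3)]
Rr=[(358+sub(d[y,358:388])[0],y) for y in range(75,170,3)]
Tp=[(x,50+sub(d[50:80,x])[0]) for x in range(292,366,3)]
for nm,S in (("L",L),("R",Rr),("T",Tp)):
    S=np.array(S);S=S[~np.isnan(S).any(1)];P=ray(c,S,.003)[:,:2]*1000
    vx,vy,x0,y0=cv2.fitLine(P.astype(np.float32),cv2.DIST_HUBER,0,.01,.01).ravel()
    print(nm,len(S),"pix",S[0].round(1),S[-1].round(1),"pt",x0,y0,"ang",np.arctan(vy/vx) if nm!="T" else -np.arctan(vx/vy))
for y in (90,120,150): print(d[y,278:292].round(),d[y,364:380].round())
print(d[55:72,330].round())
print(d[160:200,330].round(), g[160:200,330].mean(1))
E
```

```text
L 32 pix [279.9  75. ] [283.3 168. ] pt 485.58023 171.0089 ang -0.12610663
R 32 pix [369.3  75. ] [366.5 168. ] pt 500.29346 281.40576 ang -0.12706658
T 25 pix [292.   66.2] [364.   65.6] pt 425.77386 239.06912 ang -0.12447853
[-13.  -3.  10.   9.  -4. -13. -14. -14. -14. -14. -14. -14. -14. -14.] [-14. -14. -13.  -8.   0.   3.  -5. -13. -16. -16. -16. -16. -16. -16.
 -16. -16.]
[-16. -14.  -4.  10.  11.  -2. -13. -15. -15. -14. -14. -14. -14. -14.] [-14. -13. -10.  -2.   3.  -2. -11. -16. -17. -17. -17. -16. -16. -16.
 -16. -16.]
[-16. -15. -13.  -3.  11.  12.  -2. -12. -14. -14. -14. -14. -14. -14.] [-13. -11.  -4.   3.   0.  -9. -15. -16. -16. -16. -16. -16. -16. -16.
 -17. -17.]
[-16. -16. -16. -16. -16. -16. -16. -15. -11.   2.  22.  30.  17.  -1.
 -11. -14. -14.]
[-14. -14. -14. -14. -14. -14. -14. -14. -14. -14. -14. -14. -14. -14.
 -14. -14. -13. -14. -14. -14. -14. -14. -14. -14. -14. -14. -14. -15.
 -16. -16. -17. -17. -17. -17. -17. -17. -16. -16. -17. -17.] [132.         131.         130.         129.         131.33333333
 131.         132.33333333 133.33333333 132.33333333 132.
 131.         130.33333333 129.66666667 129.66666667 131.33333333
 128.66666667 127.         126.         128.         129.
 132.66666667 133.         132.33333333 132.         129.66666667
 130.         129.         131.         135.         140.
 142.33333333 141.66666667 142.         140.         139.66666667
 136.         135.66666667 135.33333333 135.33333333 137.66666667]
```

```bash
python3 - <<'E'
from h import *
c=cam("wrist");u=np.array([.992,-.1263]);print(c["p"]*1000, (c["p"][:2]*1000)@u)
for z in (.03,.035,.04,.05,.064): print(z,[(ray(c,[[330,v]],z)[0,:2]*1000@u).round(1) for v in (186,187,188)])
C=466.6*u+286.6*np.array([.1263,.992]);print(C)
t=cam("top")
cs=np.array([[77,57],[77,-57],[-77,-57],[-77,57]])
n=np.array([.1263,.992])
print(proj(t,[[*( (C+a*u+b*n)/1000),.003] for a,b in cs]).round(1))
go([435.2,4.5,150],np.pi+.247)
E
```

```text
[459.70805517 227.36297886 472.4838615 ] 427.3144465016039
0.03 [np.float64(537.3), np.float64(538.6), np.float64(540.0)]
0.035 [np.float64(536.1), np.float64(537.4), np.float64(538.7)]
0.04 [np.float64(534.8), np.float64(536.1), np.float64(537.4)]
0.05 [np.float64(532.3), np.float64(533.6), np.float64(534.9)]
0.064 [np.float64(528.9), np.float64(530.1), np.float64(531.3)]
[499.06478 225.37562]
[[251.4 185.4]
 [279.6 189. ]
 [274.4 227.2]
 [246.1 223.6]]
at [530.7 219.1 334.3] yaw 3.013 t 1.8 | turn [ 0.    -0.001 -0.376] -> 4 x [ 0.0001 -0.0003 -0.0939] | shift [ 145.1 -184.7  184.3] -> 8 x [ 18.1 -23.1  23. ]
```

>>> drive_tool(
  deltas=[
    [[18,-23,23,0,0,0],[0,0,0,0,0,-0.094],[0,0,0,0,0,-0.094],[0,0,0,0,0,-0.094],[0,0,0,0,0,-0.094],[18,-23,23,0,0,0],[18,-23,23,0,0,0],[18,-23,23,0,0,0]],
  ],
)

```text
time: 2.5
position: [0.4743, 0.1187, 0.2424]
tool_rot: [-0.125, 0.992, -0.0, 0.001]
ft_force: [0.5, 0.1, 0.5]
grip_width: 0.087
grip_force: 0.0
```

>>> drive_tool(
  deltas=[
    [[18,-23,23,0,0,0],[18,-23,23,0,0,0],[18,-23,23,0,0,0],[18,-23,23,0,0,0],[0,0,0,0,0,0],[0,0,0,0,0,0]],
  ],
)

```text
time: 3.0
position: [0.4266, 0.0112, 0.1499]
tool_rot: [-0.122, 0.993, 0.001, -0.002]
ft_force: [1.1, 0.5, 0.6]
grip_width: 0.0869
grip_force: 0.0
```

```bash
python3 - <<'E'
from h import *
go([435.2,4,26],np.pi+.247)
c=cam("wrist")
for u,vm,r in screens(c):
    if r[1][0]<200: print(u.round(),vm,*[np.round(x,3) for x in r])
E
```

```text
at [426.6  11.2 149.9] yaw -2.897 t 3.0 | turn [ 0.002 -0.003 -0.002] -> 1 x [ 0.0018 -0.0029 -0.0021] | shift [ -6.5  -9.1 123.9] -> 4 x [-1.6 -2.3 31. ]
[306. 194.] 260 [4.34157e+02 8.80000e-02] [107.558  58.212] 0.246
[ 43. 108.] 163 [ 412.696 -204.763] [78.147 44.359] 0.483
[587.  94.] 170 [307.905 186.114] [104.466  78.936] 0.147
```

>>> drive_tool(
  deltas=[
    [[-5.5,-11.5,30,0,0,0],[0,0,30,0,0,0],[0,0,30,0,0,0],[0,0,20,0,0,0],[0,0,10,0,0,0],[0,0,4,0,0,0],[0,0,0,0,0,0],[0,0,0,0,0,0]],
  ],
)

```text
time: 3.72
position: [0.4374, 0.0018, 0.0273]
tool_rot: [-0.124, 0.992, -0.0, 0.001]
ft_force: [-0.4, -0.1, -0.0]
grip_width: 0.0871
grip_force: 0.0
```

>>> drive_tool(
  deltas=[
    [[0,0,0,0,0,0],[0,0,0,0,0,0],[0,0,0,0,0,0],[0,0,0,0,0,0],[0,0,0,0,0,0],[0,0,0,0,0,0]],
  ],
  gripper=50,
  squeeze=25,
)

```text
time: 4.22
position: [0.4364, 0.0009, 0.0269]
tool_rot: [-0.123, 0.992, -0.0, 0.0]
ft_force: [-0.3, 0.1, 4.5]
grip_width: 0.06
grip_force: 25.0
```

```bash
python3 -c "
from h import *
go([499,225.4,150],np.pi-.126)"
```

```text
at [436.4   0.9  26.9] yaw -2.896 t 4.2 | turn [-0.     0.001  0.372] -> 4 x [-0.      0.0002  0.093 ] | shift [ -33.9  230.6 -123.1] -> 7 x [ -4.8  32.9 -17.6]
```

>>> drive_tool(
  deltas=[
    [[0,0,-20,0,0,0],[0,0,-35,0,0,0],[0,0,-35,0,0,0],[0,0,-33,0,0,0],[0,0,0,0,0,0.093],[0,0,0,0,0,0.093],[0,0,0,0,0,0.093],[0,0,0,0,0,0.093]],
  ],
)

```text
time: 4.88
position: [0.4358, 0.0011, 0.1498]
tool_rot: [0.065, 0.998, -0.0, -0.0]
ft_force: [-0.4, -0.3, -1.7]
grip_width: 0.06
grip_force: 25.0
```

>>> drive_tool(
  deltas=[
    [[-5,33,0,0,0,0],[-5,33,0,0,0,0],[-5,33,0,0,0,0],[-5,33,0,0,0,0],[-5,33,0,0,0,0],[-5,33,0,0,0,0],[-4,33,0,0,0,0],[0,0,0,0,0,0]],
  ],
)

```text
time: 5.55
position: [0.5007, 0.231, 0.1496]
tool_rot: [0.061, 0.998, 0.002, 0.002]
ft_force: [0.8, -0.5, -1.2]
grip_width: 0.0596
grip_force: 25.0
```

>>> drive_tool(
  deltas=[
    [[0,0,0,0,0,0],[0,0,0,0,0,0],[0,0,0,0,0,0]],
  ],
)

```text
time: 5.8
position: [0.498, 0.2248, 0.1491]
tool_rot: [0.063, 0.998, -0.0, -0.001]
ft_force: [-0.1, 0.3, -0.9]
grip_width: 0.0596
grip_force: 25.0
```

```bash
python3 -c "
from h import *
go([499,225.4,80],np.pi-.126);print(state()[3]['ft_force'],state()[3]['grip_width'])
c=cam('wrist');cv2.imwrite('pics/w2.png',c['img'][:,:,::-1])"
```

```text
at [498.  224.8 149.1] yaw 3.015 t 5.8 | turn [-0.001 -0.002 -0.001] -> 1 x [-0.001  -0.0019 -0.0008] | shift [-1.   0.7 69.1] -> 2 x [-0.5  0.4 34.6]
[-0.07631309  0.27776058 -0.91440477] 0.059615137601975426
```

View pics/w2.png

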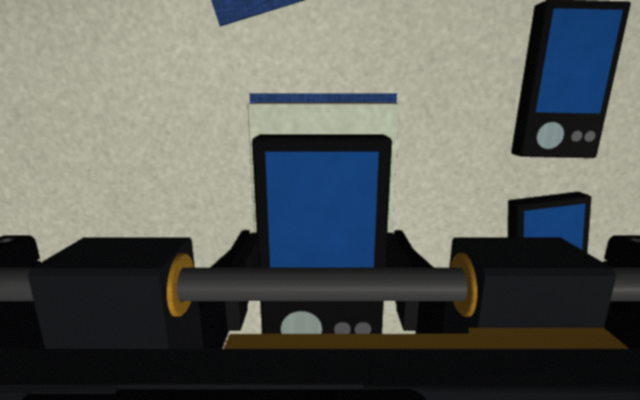

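>>> drive_tool(
  deltas=[
    [[-1,1,25,0,0,0],[0,0,25,0,0,0],[0,0,12,0,0,0],[0,0,6,0,0,0],[0,0,3,0,0,0],[0,0,0,0,0,0],[0,0,0,0,0,0]],
  ],
)

```text
time: 6.43
position: [0.5006, 0.2266, 0.0792]
tool_rot: [0.063, 0.998, 0.0, 0.001]
ft_force: [-0.1, -0.5, -1.3]
grip_width: 0.0599
grip_force: 25.0
```

```bash
python3 -c "
from h import *
go([499,225.4,67],np.pi-.126);print(state()[3]['ft_force'])
c=cam('wrist');g=c['img'];print(g[60:200,322].astype(int).sum(1))
p=state()[0]
u=np.array([.992,-.1263])
for v in range(60,180,10): print(v, ray(c,[[322,v]],(p[2]-27+16)/1000)[0,:2]*1000@u-p[:2]@u)
"
```

```text
at [500.6 226.6  79.2] yaw 3.015 t 6.4 | turn [ 0.     0.001 -0.   ] -> 1 x [ 0.0004  0.0012 -0.0005] | shift [ 1.5 -1.3 12.2] -> 1 x [ 1.5 -1.3 12.2]
[-0.10807958 -0.51173987 -1.2541504 ]
[490 491 489 489 488 483 485 487 485 490 489 497 492 495 490 486 484 483
 490 494 499 501 505 506 508 502 451 315 197 178 188 189 185 185 187 195
 195 189 189 210 309 433 497 512 508 508 506 503 503 501 502 500 506 510
 515 522 517 516 514 509 502 496 496 495 496 497 496 496 498 494 493 491
 486 421 247  71  15  14  30  37  42  42  50  43  46  49  48  43  38  49
  65 115 174 194 204 201 197 203 195 200 198 199 194 198 195 200 194 195
 198 192 199 199 196 198 198 195 197 195 199 197 195 198 197 196 200 196
 199 196 195 199 202 198 196 199 198 202 196 198 199 194]
60 -86.25136922765591
70 -82.55172154655492
80 -78.7989123720173
90 -74.99178756864279
100 -71.12915934914912
110 -67.20980503885335
120 -63.23246578531615
130 -59.195845210289804
140 -55.098608000935144
150 -50.939378437093126
160 -46.716738851198954
170 -42.429228017215735
```

>>> drive_tool(
  deltas=[
    [[0,-1.3,2,0,0,0],[0,0,2,0,0,0],[0,0,2,0,0,0],[0,0,2,0,0,0],[0,0,0,0,0,0],[0,0,0,0,0,0]],
  ],
)

```text
time: 6.98
position: [0.5002, 0.2256, 0.0737]
tool_rot: [0.063, 0.998, 0.0, 0.001]
ft_force: [-4.2, -2.1, 19.9]
grip_width: 0.06
grip_force: 25.0
```

>>> drive_tool(
  deltas=[
    [[0,0,1.5,0,0,0],[0,0,1,0,0,0],[0,0,0,0,0,0]],
  ],
)

```text
time: 7.23
position: [0.5004, 0.2256, 0.0732]
tool_rot: [0.062, 0.998, 0.0, 0.002]
ft_force: [-6.8, -2.9, 35.1]
grip_width: 0.0598
grip_force: 25.0
```

>>> drive_tool(
  deltas=[
    [[0,0,1.5,0,0,0],[0,0,0,0,0,0]],
  ],
)

```text
time: 7.4
position: [0.5008, 0.2255, 0.0721]
tool_rot: [0.062, 0.998, 0.0, 0.002]
ft_force: [-7.5, -2.7, 36.5]
grip_width: 0.0599
grip_force: 25.0
```

>>> drive_tool(
  deltas=[
    [[0,0,-5.5,0,0,0],[0,0,0,0,0,0],[0,0,0,0,0,0]],
  ],
)

```text
time: 7.65
position: [0.5001, 0.2256, 0.0724]
tool_rot: [0.063, 0.998, 0.0, 0.001]
ft_force: [-0.2, 0.1, -1.2]
grip_width: 0.06
grip_force: 25.0
```

>>> drive_tool(
  deltas=[
    [[0,0,0,0,0,0],[0,0,0,0,0,0],[0,0,0,0,0,0],[0,0,0,0,0,0],[0,0,0,0,0,0],[0,0,0,0,0,0]],
  ],
  gripper=100,
)

```text
time: 8.15
position: [0.4998, 0.2255, 0.0718]
tool_rot: [0.063, 0.998, -0.0, -0.0]
ft_force: [-0.1, -0.4, -0.6]
grip_width: 0.0853
grip_force: 0.0
```

```bash
python3 -c "
from h import *
go([672,221,190],np.pi-.23)"
```

```text
at [499.8 225.5  71.8] yaw 3.016 t 8.2 | turn [-0.    -0.     0.104] -> 1 x [-0.0002 -0.0004  0.1042] | shift [-168.7   34.9 -118.2] -> 6 x [-28.1   5.8 -19.7]
```

>>> drive_tool(
  deltas=[
    [[0,0,-35,0,0,0],[0,0,-40,0,0,0],[0,0,-35,0,0,0.104],[-30,6,-4,0,0,0],[-30,6,-4,0,0,0],[-30,6,0,0,0,0],[-30,6,0,0,0,0],[-30,6,0,0,0,0]],
  ],
)

```text
time: 8.82
position: [0.6539, 0.2205, 0.1903]
tool_rot: [0.115, 0.993, 0.0, 0.0]
ft_force: [0.1, 0.8, -0.5]
grip_width: 0.0869
grip_force: 0.0
```

>>> drive_tool(
  deltas=[
    [[-30,0,0,0,0,0],[-20,0,0,0,0,0],[0,0,0,0,0,0],[0,0,0,0,0,0],[0,0,0,0,0,0]],
  ],
)

```text
time: 9.23
position: [0.6999, 0.2093, 0.1893]
tool_rot: [0.115, 0.993, -0.0, -0.001]
ft_force: [-0.5, 0.4, -1.0]
grip_width: 0.087
grip_force: 0.0
```

```bash
python3 -c "
from h import *
go([672,221,26],np.pi-.23)
c=cam('wrist');cv2.imwrite('pics/w3.png',c['img'][:,:,::-1])
for u,vm,r in screens(c):
    if r[1][0]<200: print(u.round(),vm,*[np.round(x,3) for x in r])
"
```

```text
at [699.9 209.3 189.3] yaw 2.912 t 9.2 | turn [-0.001 -0.003  0.   ] -> 1 x [-0.0007 -0.0028  0.0002] | shift [ 29.8   5.  163.3] -> 5 x [ 6.   1.  32.7]
[327. 142.] 205 [670.638 220.896] [107.547  58.18 ] -0.239
[295.  25.] 42 [570.954 216.446] [107.537  14.547] 1.447
[530.  27.] 64 [612.611 402.627] [64.53  49.492] 1.571
```

View pics/w3.png

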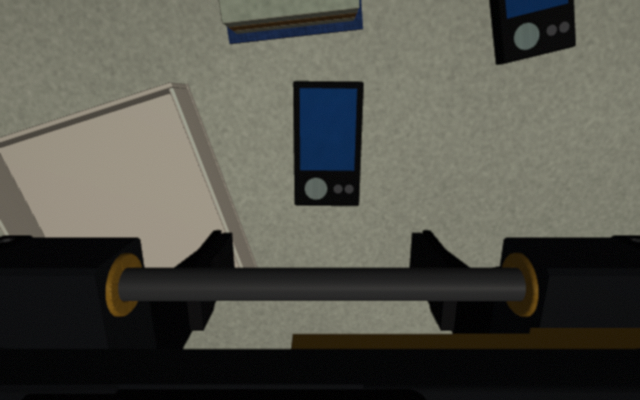

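The wrist view shows screen D centred at (328,143), clear of the tray (right wall near x=215). I'll grasp it.

>>> drive_tool(
  deltas=[
    [[15,2.5,30,0,0,0],[16,2.5,35,0,0,0],[0,0,35,0,0,0],[0,0,30,0,0,0],[0,0,20,0,0,0],[0,0,9,0,0,0],[0,0,3.5,0,0,0],[0,0,0,0,0,0]],
  ],
)

```text
time: 9.95
position: [0.6719, 0.2215, 0.0276]
tool_rot: [0.114, 0.993, -0.0, -0.0]
ft_force: [-0.3, 0.1, 0.2]
grip_width: 0.087
grip_force: 0.0
```

>>> drive_tool(
  deltas=[
    [[0,0,0,0,0,0],[0,0,0,0,0,0],[0,0,0,0,0,0],[0,0,0,0,0,0],[0,0,0,0,0,0],[0,0,0,0,0,0]],
  ],
  gripper=50,
)

```text
time: 10.45
position: [0.6728, 0.2211, 0.0284]
tool_rot: [0.115, 0.993, 0.0, 0.001]
ft_force: [-0.1, 0.4, 2.8]
grip_width: 0.0596
grip_force: 25.0
```

>>> drive_tool(
  deltas=[
    [[0,0,-20,0,0,0],[0,0,-35,0,0,0],[0,0,-35,0,0,0],[0,0,-35,0,0,0],[0,0,0,0,0,0],[0,0,0,0,0,0]],
  ],
)

```text
time: 10.95
position: [0.674, 0.2214, 0.1556]
tool_rot: [0.115, 0.993, 0.001, 0.003]
ft_force: [-0.2, -0.3, -1.6]
grip_width: 0.0595
grip_force: 25.0
```

```bash
python3 -c "
from h import *
go([499,225.4,150],np.pi-.126)"
```

```text
at [674.  221.4 155.6] yaw 2.912 t 10.9 | turn [ 0.002  0.006 -0.104] -> 1 x [ 0.002   0.0056 -0.1038] | shift [174.1 -18.    5.6] -> 5 x [34.8 -3.6  1.1]
```

>>> drive_tool(
  deltas=[
    [[0,0,0,0,0,-0.104],[34.5,-3.6,1,0,0,0],[34.5,-3.6,1,0,0,0],[34.5,-3.6,1,0,0,0],[34.5,-3.6,1,0,0,0],[34.5,-3.6,1,0,0,0],[0,0,0,0,0,0],[0,0,0,0,0,0]],
  ],
)

```text
time: 11.62
position: [0.4946, 0.2246, 0.1456]
tool_rot: [0.062, 0.998, -0.001, -0.004]
ft_force: [1.4, 0.1, -1.4]
grip_width: 0.0596
grip_force: 25.0
```

```bash
cat >> h.py <<'E'
def near(zheld):
    """held screen's near edge offset from the TCP along tool x, and the lower screen / pile edges, by pixel column gradients"""
    p,M,a,o=state();c=cam("wrist");g=c["img"].astype(int).sum(2)
    u=-M[:2,0]
    col=g[:200,316:330].mean(1)
    v=[i for i in range(60,195) if abs(col[i+2]-col[i-2])>120]
    for i in v: print(i, round(col[i]), "tops",[ (round(z), round(float(ray(c,[[322,i]],z/1000)[0,:2]*1000@u-p[:2]@u),1)) for z in zheld])
E
python3 -c "
from h import *
go([501,225.2,100],np.pi-.126)
p=state()[0];near([p[2]-28+16,63])"
```

```text
at [494.6 224.6 145.6] yaw 3.017 t 11.6 | turn [-0.002 -0.007  0.001] -> 1 x [-0.0024 -0.0069  0.0015] | shift [-6.2  1.4 45.6] -> 2 x [-3.1  0.7 22.8]
97 509 tops [(134, -72.3), (63, -72.6)]
98 466 tops [(134, -71.9), (63, -72.0)]
99 368 tops [(134, -71.5), (63, -71.4)]
100 256 tops [(134, -71.1), (63, -70.8)]
101 201 tops [(134, -70.7), (63, -70.3)]
108 193 tops [(134, -67.9), (63, -66.2)]
109 239 tops [(134, -67.5), (63, -65.6)]
110 347 tops [(134, -67.1), (63, -65.0)]
111 447 tops [(134, -66.7), (63, -64.4)]
112 500 tops [(134, -66.3), (63, -63.8)]
130 488 tops [(134, -59.0), (63, -53.1)]
131 396 tops [(134, -58.6), (63, -52.5)]
132 222 tops [(134, -58.2), (63, -51.9)]
133 71 tops [(134, -57.8), (63, -51.3)]
134 18 tops [(134, -57.4), (63, -50.7)]
148 63 tops [(134, -51.5), (63, -42.1)]
149 119 tops [(134, -51.1), (63, -41.5)]
150 179 tops [(134, -50.7), (63, -40.9)]
```

>>> drive_tool(
  deltas=[
    [[-5,1.2,20,0,0,0],[0,0,20,0,0,0],[0,0,9,0,0,0],[0,0,0,0,0,0],[0,0,0,0,0,0],[0,0,0,0,0,0]],
  ],
)

```text
time: 12.17
position: [0.505, 0.2255, 0.0989]
tool_rot: [0.063, 0.998, 0.0, 0.001]
ft_force: [0.8, -0.4, -1.3]
grip_width: 0.06
grip_force: 25.0
```

```bash
python3 -c "
from h import *
go([502,225,90],np.pi-.126)
p=state()[0];near([p[2]-28+16,62])"
```

```text
at [505.  225.5  98.9] yaw 3.016 t 12.2 | turn [ 0.     0.001 -0.   ] -> 1 x [ 0.0003  0.001  -0.    ] | shift [ 2.9 -0.9  8.9] -> 1 x [ 2.9 -0.9  8.9]
78 506 tops [(87, -79.5), (62, -80.6)]
79 475 tops [(87, -79.1), (62, -80.2)]
80 374 tops [(87, -78.8), (62, -79.7)]
81 251 tops [(87, -78.4), (62, -79.3)]
82 194 tops [(87, -78.0), (62, -78.9)]
89 200 tops [(87, -75.3), (62, -75.7)]
90 269 tops [(87, -74.9), (62, -75.3)]
91 387 tops [(87, -74.5), (62, -74.8)]
92 472 tops [(87, -74.1), (62, -74.4)]
93 510 tops [(87, -73.8), (62, -73.9)]
116 506 tops [(87, -64.7), (62, -63.3)]
117 460 tops [(87, -64.3), (62, -62.9)]
118 314 tops [(87, -63.9), (62, -62.4)]
119 137 tops [(87, -63.5), (62, -61.9)]
120 40 tops [(87, -63.1), (62, -61.5)]
148 64 tops [(87, -51.5), (62, -48.0)]
149 118 tops [(87, -51.1), (62, -47.5)]
150 178 tops [(87, -50.7), (62, -47.0)]
```

>>> drive_tool(
  deltas=[
    [[3,-0.9,2,0,0,0],[0,0,2,0,0,0],[0,0,1.5,0,0,0],[0,0,0,0,0,0],[0,0,0,0,0,0],[0,0,0,0,0,0]],
  ],
)

```text
time: 12.72
position: [0.5011, 0.225, 0.0932]
tool_rot: [0.063, 0.998, 0.0, 0.0]
ft_force: [-0.4, -0.2, -0.7]
grip_width: 0.0595
grip_force: 25.0
```

>>> drive_tool(
  deltas=[
    [[0,0,1,0,0,0],[0,0,0,0,0,0]],
  ],
)

```text
time: 12.88
position: [0.501, 0.225, 0.092]
tool_rot: [0.063, 0.998, -0.0, -0.0]
ft_force: [0.2, 0.6, -1.5]
grip_width: 0.0595
grip_force: 25.0
```

>>> drive_tool(
  deltas=[
    [[0,0,1,0,0,0],[0,0,0,0,0,0]],
  ],
)

```text
time: 13.05
position: [0.5012, 0.225, 0.0913]
tool_rot: [0.063, 0.998, 0.0, 0.0]
ft_force: [-0.3, -1.2, 1.2]
grip_width: 0.0596
grip_force: 25.0
```

Contact is just beginning at TCP z of about 91. One more small press, then release.

>>> drive_tool(
  deltas=[
    [[0,0,0.8,0,0,0],[0,0,0,0,0,0],[0,0,0,0,0,0]],
  ],
)

```text
time: 13.3
position: [0.5011, 0.225, 0.0912]
tool_rot: [0.063, 0.998, 0.0, 0.0]
ft_force: [-0.6, -0.4, 7.5]
grip_width: 0.0596
grip_force: 25.0
```

>>> drive_tool(
  deltas=[
    [[0,0,0,0,0,0],[0,0,0,0,0,0],[0,0,0,0,0,0],[0,0,0,0,0,0],[0,0,0,0,0,0],[0,0,0,0,0,0]],
  ],
  gripper=100,
)

```text
time: 13.8
position: [0.501, 0.2249, 0.0901]
tool_rot: [0.063, 0.998, -0.0, -0.0]
ft_force: [-0.2, 0.8, 0.4]
grip_width: 0.0855
grip_force: 0.0
```

>>> drive_tool(
  deltas=[
    [[0,0,-15,0,0,0],[0,0,-35,0,0,0],[0,0,-35,0,0,0],[0,0,-15,0,0,0],[0,0,0,0,0,0],[0,0,0,0,0,0]],
  ],
)

```text
time: 14.3
position: [0.5014, 0.2251, 0.1911]
tool_rot: [0.063, 0.998, 0.0, 0.001]
ft_force: [-0.3, 0.0, 0.4]
grip_width: 0.087
grip_force: 0.0
```

```bash
python3 -c "
from h import *
go([600,404,190],np.pi-.0)
go([600,404,190],np.pi-.126)"
```

```text
at [501.4 225.1 191.1] yaw 3.016 t 14.3 | turn [ 0.001  0.002 -0.126] -> 2 x [ 0.0003  0.0011 -0.0629] | shift [-98.6 178.9   1.1] -> 6 x [-16.4  29.8   0.2]
at [501.4 225.1 191.1] yaw 3.016 t 14.3 | turn [0.001 0.002 0.   ] -> 1 x [0.0008 0.0021 0.0002] | shift [-75.3 189.9   1.1] -> 6 x [-12.6  31.7   0.2]
```

>>> drive_tool(
  deltas=[
    [[0,0,0,0,0,-0.063],[0,0,0,0,0,-0.063],[-17,30,0,0,0,0],[-17,30,0,0,0,0],[-17,30,0,0,0,0],[-17,30,0,0,0,0],[-17,30,0,0,0,0],[-17,30,0,0,0,0]],
  ],
)

```text
time: 14.97
position: [0.6024, 0.4059, 0.1873]
tool_rot: [-0.0, 1.0, -0.001, -0.002]
ft_force: [0.9, -0.0, -0.0]
grip_width: 0.087
grip_force: 0.0
```

>>> drive_tool(
  deltas=[
    [[0,0,0,0,0,0],[0,0,0,0,0,0],[0,0,0,0,0,0]],
  ],
)

```text
time: 15.22
position: [0.6015, 0.4041, 0.1876]
tool_rot: [-0.0, 1.0, -0.001, -0.002]
ft_force: [-0.2, 0.2, 0.3]
grip_width: 0.0875
grip_force: 0.0
```

```bash
python3 -c "
from h import *
go([581,404,27],np.pi)
c=cam('wrist')
for u,vm,r in screens(c):
    if r[1][0]<200: print(u.round(),vm,*[np.round(x,3) for x in r])
"
```

```text
at [601.5 404.1 187.6] yaw -3.141 t 15.2 | turn [-0.003 -0.005  0.001] -> 1 x [-0.0026 -0.0046  0.0005] | shift [ 2.050e+01 -1.000e-01  1.606e+02] -> 5 x [ 4.1 -0.  32.1]
[558. 216.] 229 [633.408 619.217] [20.281 19.535] 0.502
[326. 156.] 218 [582.24  407.421] [106.885  58.227] 0.003
[609.  67.] 83 [504.735 638.062] [22.297 21.285] 1.275
[334.  26.] 59 [473.48  411.765] [58.468 44.423] 1.427
[176.  82.] 157 [516.848 278.872] [125.351  15.67 ] -0.144
[63. 64.] 138 [505.232 190.307] [111.826  93.903] -0.128
```

>>> drive_tool(
  deltas=[
    [[10,1,30,0,0,0],[10,1,35,0,0,0],[0,0,35,0,0,0],[0,0,30,0,0,0],[0,0,20,0,0,0],[0,0,8,0,0,0],[0,0,3,0,0,0],[0,0,0,0,0,0]],
  ],
)

```text
time: 15.93
position: [0.583, 0.4062, 0.0293]
tool_rot: [0.0, 1.0, -0.0, -0.0]
ft_force: [0.6, 0.4, -0.2]
grip_width: 0.0867
grip_force: 0.0
```

>>> drive_tool(
  deltas=[
    [[0,0,0,0,0,0],[0,0,0,0,0,0],[0,0,0,0,0,0],[0,0,0,0,0,0],[0,0,0,0,0,0],[0,0,0,0,0,0]],
  ],
  gripper=50,
)

```text
time: 16.43
position: [0.5834, 0.4073, 0.0301]
tool_rot: [-0.0, 1.0, 0.0, 0.001]
ft_force: [-0.5, -0.3, 3.5]
grip_width: 0.0597
grip_force: 25.0
```

>>> drive_tool(
  deltas=[
    [[0,0,-20,0,0,0],[0,0,-35,0,0,0],[0,0,-35,0,0,0],[0,0,-35,0,0,0],[0,0,0,0,0,0.063],[0,0,0,0,0,0.063],[0,0,0,0,0,0],[0,0,0,0,0,0]],
  ],
)

```text
time: 17.1
position: [0.5824, 0.4067, 0.1538]
tool_rot: [0.062, 0.998, -0.0, -0.001]
ft_force: [-0.1, -0.8, -1.8]
grip_width: 0.0595
grip_force: 25.0
```

```bash
python3 -c "
from h import *
go([502,225,150],np.pi-.126)"
```

```text
at [582.4 406.7 153.8] yaw 3.017 t 17.1 | turn [-0.001 -0.001  0.002] -> 1 x [-0.0008 -0.0011  0.0019] | shift [  56.9 -190.4    3.8] -> 6 x [  9.5 -31.7   0.6]
```

>>> drive_tool(
  deltas=[
    [[9.5,-31.7,0,0,0,0],[9.5,-31.7,0,0,0,0],[9.5,-31.7,0,0,0,0],[9.5,-31.7,0,0,0,0],[9.5,-31.7,0,0,0,0],[9.5,-31.7,0,0,0,0],[0,0,0,0,0,0],[0,0,0,0,0,0]],
  ],
)

```text
time: 17.77
position: [0.5015, 0.224, 0.1537]
tool_rot: [0.064, 0.998, -0.0, -0.001]
ft_force: [0.3, -0.2, -2.2]
grip_width: 0.0599
grip_force: 25.0
```

>>> drive_tool(
  deltas=[
    [[0,0,20,0,0,0],[0,0,15,0,0,0],[0,0,0,0,0,0],[0,0,0,0,0,0],[0,0,0,0,0,0],[0,0,0,0,0,0]],
  ],
)

```text
time: 18.27
position: [0.5034, 0.2261, 0.1199]
tool_rot: [0.062, 0.998, 0.0, 0.001]
ft_force: [-0.3, 0.7, -1.7]
grip_width: 0.0595
grip_force: 25.0
```

```bash
python3 -c "
from h import *
go([502,225,109],np.pi-.126)
p=state()[0];near([p[2]-30+16,79]);print(p[:2]@np.array([.992,-.1263]))"
```

```text
at [503.4 226.1 119.9] yaw 3.017 t 18.3 | turn [0.001 0.002 0.001] -> 1 x [0.0007 0.0018 0.0011] | shift [ 1.3 -1.3 10.9] -> 1 x [ 1.3 -1.3 10.9]
82 504 tops [(106, -78.0), (79, -79.0)]
83 455 tops [(106, -77.7), (79, -78.5)]
84 315 tops [(106, -77.3), (79, -78.1)]
85 204 tops [(106, -76.9), (79, -77.6)]
86 189 tops [(106, -76.5), (79, -77.1)]
92 194 tops [(106, -74.1), (79, -74.4)]
93 231 tops [(106, -73.8), (79, -73.9)]
94 334 tops [(106, -73.4), (79, -73.5)]
95 447 tops [(106, -73.0), (79, -73.0)]
96 505 tops [(106, -72.6), (79, -72.5)]
117 506 tops [(106, -64.1), (79, -62.6)]
118 443 tops [(106, -63.7), (79, -62.1)]
119 258 tops [(106, -63.3), (79, -61.6)]
120 77 tops [(106, -62.9), (79, -61.2)]
121 28 tops [(106, -62.5), (79, -60.7)]
150 66 tops [(106, -50.4), (79, -46.4)]
151 121 tops [(106, -49.9), (79, -45.9)]
152 177 tops [(106, -49.5), (79, -45.4)]
470.8672585461921
```

>>> drive_tool(
  deltas=[
    [[2.5,-1,3,0,0,0],[0,0,3,0,0,0],[0,0,2,0,0,0],[0,0,0,0,0,0],[0,0,0,0,0,0],[0,0,0,0,0,0]],
  ],
)

```text
time: 18.82
position: [0.5001, 0.2247, 0.1112]
tool_rot: [0.063, 0.998, 0.0, 0.0]
ft_force: [-0.3, 0.3, -1.4]
grip_width: 0.0599
grip_force: 25.0
```

>>> drive_tool(
  deltas=[
    [[0,0,1,0,0,0],[0,0,0,0,0,0],[0,0,0,0,0,0]],
  ],
)

```text
time: 19.07
position: [0.5, 0.2247, 0.1102]
tool_rot: [0.063, 0.998, -0.0, -0.0]
ft_force: [0.3, 0.6, -1.1]
grip_width: 0.0599
grip_force: 25.0
```

>>> drive_tool(
  deltas=[
    [[0,0,1,0,0,0],[0,0,0,0,0,0],[0,0,0,0,0,0]],
  ],
)

```text
time: 19.32
position: [0.4999, 0.2247, 0.1092]
tool_rot: [0.063, 0.998, -0.0, -0.0]
ft_force: [0.4, 0.6, -1.6]
grip_width: 0.0595
grip_force: 25.0
```

>>> drive_tool(
  deltas=[
    [[0,0,0.8,0,0,0],[0,0,0,0,0,0],[0,0,0,0,0,0]],
  ],
)

```text
time: 19.57
position: [0.5, 0.2247, 0.109]
tool_rot: [0.063, 0.998, 0.0, 0.0]
ft_force: [-1.2, -0.5, 3.1]
grip_width: 0.0597
grip_force: 25.0
```

>>> drive_tool(
  deltas=[
    [[0,0,0.8,0,0,0],[0,0,0,0,0,0],[0,0,0,0,0,0]],
  ],
)

```text
time: 19.82
position: [0.5, 0.2248, 0.1089]
tool_rot: [0.063, 0.998, 0.0, 0.0]
ft_force: [-2.8, -1.0, 9.5]
grip_width: 0.0595
grip_force: 25.0
```

Contact. Release, rise, go over B and look.

>>> drive_tool(
  deltas=[
    [[0,0,0,0,0,0],[0,0,0,0,0,0],[0,0,0,0,0,0],[0,0,0,0,0,0],[0,0,0,0,0,0],[0,0,0,0,0,0]],
  ],
  gripper=100,
)

```text
time: 20.32
position: [0.4999, 0.2247, 0.1074]
tool_rot: [0.063, 0.998, -0.0, -0.0]
ft_force: [-0.2, -0.2, 0.1]
grip_width: 0.0852
grip_force: 0.0
```

>>> drive_tool(
  deltas=[
    [[0,0,-15,0,0,0],[0,0,-35,0,0,0],[0,0,-35,0,0,0],[5,31,0,0,0,0],[5,31,0,0,0,0],[5,31,0,0,0,0],[5,31,0,0,0,0],[5,31,0,0,0,0]],
  ],
)

```text
time: 20.98
position: [0.4943, 0.383, 0.1927]
tool_rot: [0.063, 0.998, -0.0, -0.0]
ft_force: [0.4, -0.7, -0.1]
grip_width: 0.0871
grip_force: 0.0
```

>>> drive_tool(
  deltas=[
    [[5,32,0,0,0,0],[0,0,0,0,0,0],[0,0,0,0,0,0],[0,0,0,0,0,0]],
  ],
)

```text
time: 21.32
position: [0.4931, 0.4135, 0.1921]
tool_rot: [0.063, 0.998, -0.001, -0.001]
ft_force: [1.0, -0.0, 0.4]
grip_width: 0.0867
grip_force: 0.0
```

```bash
python3 -c "
from h import *
go([439,413.5,28],np.pi-.145)
c=cam('wrist')
for u,vm,r in screens(c):
    if r[1][0]<200: print(u.round(),vm,*[np.round(x,3) for x in r])
"
```

```text
at [493.1 413.5 192.1] yaw 3.016 t 21.3 | turn [-0.001 -0.001  0.02 ] -> 1 x [-0.0015 -0.0009  0.0199] | shift [ 53.6  -7.8 164.1] -> 5 x [10.7 -1.6 32.8]
[576. 156.] 169 [500.101 639.283] [22.293 19.951] 1.273
[318. 115.] 180 [439.415 417.117] [107.527  58.097] -0.148
[51. 28.] 68 [337.493 212.951] [78.572 51.889] -1.429
```

>>> drive_tool(
  deltas=[
    [[0,0,0,0,0,0.02],[18,-1.6,30,0,0,0],[18,-1.6,35,0,0,0],[18,-1.6,35,0,0,0],[0,0,35,0,0,0],[0,0,18,0,0,0],[0,0,9,0,0,0],[0,0,2,0,0,0]],
  ],
)

```text
time: 22.03
position: [0.4391, 0.4157, 0.027]
tool_rot: [0.074, 0.997, -0.001, -0.001]
ft_force: [0.5, 0.8, 0.1]
grip_width: 0.087
grip_force: 0.0
```

>>> drive_tool(
  deltas=[
    [[0,0,0,0,0,0],[0,0,0,0,0,0]],
  ],
)

```text
time: 22.2
position: [0.441, 0.4174, 0.03]
tool_rot: [0.073, 0.997, 0.001, 0.001]
ft_force: [0.5, -0.1, 0.3]
grip_width: 0.0872
grip_force: 0.0
```

>>> drive_tool(
  deltas=[
    [[0,0,0,0,0,0],[0,0,0,0,0,0],[0,0,0,0,0,0],[0,0,0,0,0,0],[0,0,0,0,0,0],[0,0,0,0,0,0]],
  ],
  gripper=50,
)

```text
time: 22.7
position: [0.4397, 0.4173, 0.029]
tool_rot: [0.073, 0.997, 0.0, 0.0]
ft_force: [0.2, -0.1, 2.9]
grip_width: 0.0594
grip_force: 25.0
```

>>> drive_tool(
  deltas=[
    [[0,0,-20,0,0,0],[0,0,-35,0,0,0],[0,0,-35,0,0,0],[0,0,-35,0,0,0],[0,0,-15,0,0,-0.02],[0,0,0,0,0,0],[0,0,0,0,0,0]],
  ],
)

```text
time: 23.28
position: [0.4395, 0.4172, 0.169]
tool_rot: [0.063, 0.998, 0.0, 0.0]
ft_force: [-0.1, 0.0, -1.9]
grip_width: 0.0596
grip_force: 25.0
```

```bash
python3 -c "
from h import *
go([500,224.7,170],np.pi-.126)"
```

```text
at [439.5 417.2 169. ] yaw 3.015 t 23.3 | turn [ 0.001  0.001 -0.   ] -> 1 x [ 0.0007  0.0009 -0.0001] | shift [ -84.2 -183.3   -1. ] -> 6 x [-14.  -30.6  -0.2]
```

>>> drive_tool(
  deltas=[
    [[-14,-30.6,0,0,0,0],[-14,-30.6,0,0,0,0],[-14,-30.6,0,0,0,0],[-14,-30.6,0,0,0,0],[-14,-30.6,0,0,0,0],[-14,-30.6,0,0,0,0],[0,0,0,0,0,0],[0,0,0,0,0,0]],
  ],
)

```text
time: 23.95
position: [0.499, 0.2224, 0.1663]
tool_rot: [0.065, 0.998, -0.001, -0.002]
ft_force: [-0.3, 1.0, -2.4]
grip_width: 0.0595
grip_force: 25.0
```

>>> drive_tool(
  deltas=[
    [[0,0,20,0,0,0],[0,0,14,0,0,0],[0,0,0,0,0,0],[0,0,0,0,0,0],[0,0,0,0,0,0],[0,0,0,0,0,0]],
  ],
)

```text
time: 24.45
position: [0.5, 0.2251, 0.1351]
tool_rot: [0.062, 0.998, 0.0, 0.0]
ft_force: [0.4, -0.1, -1.5]
grip_width: 0.0601
grip_force: 25.0
```

```bash
python3 -c "
from h import *
go([500,224.7,124],np.pi-.126)
p=state()[0];near([p[2]-29+16,95,47]);print(p[:2]@np.array([.992,-.1263]))"
```

```text
at [500.  225.1 135.1] yaw 3.017 t 24.4 | turn [0.    0.001 0.001] -> 1 x [0.0004 0.0008 0.0011] | shift [-0.  -0.4 11.1] -> 1 x [-0.  -0.4 11.1]
87 504 tops [(122, -76.1), (95, -76.7), (47, -77.8)]
88 475 tops [(122, -75.7), (95, -76.2), (47, -77.2)]
89 373 tops [(122, -75.3), (95, -75.8), (47, -76.6)]
90 252 tops [(122, -74.9), (95, -75.3), (47, -76.0)]
91 194 tops [(122, -74.5), (95, -74.9), (47, -75.4)]
98 191 tops [(122, -71.8), (95, -71.6), (47, -71.3)]
99 252 tops [(122, -71.4), (95, -71.2), (47, -70.8)]
100 381 tops [(122, -71.0), (95, -70.7), (47, -70.2)]
101 474 tops [(122, -70.6), (95, -70.2), (47, -69.6)]
102 508 tops [(122, -70.2), (95, -69.8), (47, -69.0)]
121 501 tops [(122, -62.6), (95, -60.8), (47, -57.6)]
122 440 tops [(122, -62.2), (95, -60.3), (47, -56.9)]
123 258 tops [(122, -61.8), (95, -59.8), (47, -56.3)]
124 74 tops [(122, -61.4), (95, -59.3), (47, -55.7)]
125 25 tops [(122, -61.0), (95, -58.8), (47, -55.1)]
152 90 tops [(122, -49.7), (95, -45.5), (47, -38.2)]
153 152 tops [(122, -49.2), (95, -45.0), (47, -37.6)]
467.5768406063741
```

>>> drive_tool(
  deltas=[
    [[-0.5,-0.4,4,0,0,0],[0,0,3,0,0,0],[0,0,2,0,0,0],[0,0,0,0,0,0],[0,0,0,0,0,0],[0,0,0,0,0,0]],
  ],
)

```text
time: 25.0
position: [0.5003, 0.2239, 0.1257]
tool_rot: [0.063, 0.998, 0.0, -0.0]
ft_force: [-0.0, -0.1, -1.0]
grip_width: 0.0594
grip_force: 25.0
```

>>> drive_tool(
  deltas=[
    [[0,0,1,0,0,0],[0,0,0,0,0,0],[0,0,0,0,0,0]],
  ],
)

```text
time: 25.25
position: [0.5003, 0.224, 0.1247]
tool_rot: [0.063, 0.998, -0.0, 0.0]
ft_force: [0.3, 0.1, -1.4]
grip_width: 0.0596
grip_force: 25.0
```

>>> drive_tool(
  deltas=[
    [[0,0,0.7,0,0,0],[0,0,0,0,0,0],[0,0,0,0,0,0]],
  ],
)

```text
time: 25.5
position: [0.5003, 0.224, 0.1239]
tool_rot: [0.063, 0.998, 0.0, 0.0]
ft_force: [-0.5, 0.5, -2.4]
grip_width: 0.0598
grip_force: 25.0
```

>>> drive_tool(
  deltas=[
    [[0,0,0.8,0,0,0],[0,0,0,0,0,0],[0,0,0,0,0,0]],
  ],
)

```text
time: 25.75
position: [0.5003, 0.224, 0.1239]
tool_rot: [0.063, 0.998, 0.0, 0.0]
ft_force: [-2.1, 0.0, 5.7]
grip_width: 0.0597
grip_force: 25.0
```

>>> drive_tool(
  deltas=[
    [[0,0,0.8,0,0,0],[0,0,0,0,0,0],[0,0,0,0,0,0]],
  ],
)

```text
time: 26.0
position: [0.5003, 0.224, 0.1239]
tool_rot: [0.063, 0.998, 0.0, 0.0]
ft_force: [-2.2, -0.4, 10.5]
grip_width: 0.0597
grip_force: 25.0
```

>>> drive_tool(
  deltas=[
    [[0,0,0,0,0,0],[0,0,0,0,0,0],[0,0,0,0,0,0],[0,0,0,0,0,0],[0,0,0,0,0,0],[0,0,0,0,0,0]],
  ],
  gripper=100,
)

```text
time: 26.5
position: [0.5002, 0.224, 0.1221]
tool_rot: [0.063, 0.998, -0.0, -0.0]
ft_force: [-0.1, -0.3, -0.4]
grip_width: 0.0852
grip_force: 0.0
```

>>> drive_tool(
  deltas=[
    [[0,0,-15,0,0,0],[0,0,-35,0,0,0],[0,0,-35,0,0,0],[0,0,-35,0,0,0],[-20,0,-30,0,0,0],[-35,0,0,0,0,0],[0,0,0,0,0,0],[0,0,0,0,0,0]],
  ],
)

```text
time: 27.17
position: [0.5562, 0.2167, 0.2725]
tool_rot: [0.063, 0.998, 0.0, 0.001]
ft_force: [0.0, -0.4, -0.5]
grip_width: 0.0872
grip_force: 0.0
```

>>> drive_tool(
  deltas=[
    [[0,0,0,0,0,0],[0,0,0,0,0,0]],
  ],
)

```text
time: 27.33
position: [0.5531, 0.217, 0.2711]
tool_rot: [0.063, 0.998, -0.0, -0.002]
ft_force: [0.7, -0.8, -0.4]
grip_width: 0.0869
grip_force: 0.0
```

```bash
python3 -c "
from h import *
c=cam('wrist');s=cam('scene');t=cam('top')
m=np.zeros((600,800,3),np.uint8)
m[:300,:480]=cv2.resize(c['img'][:250,120:520],(480,300))[:,:,::-1]
m[:300,500:800]=cv2.resize(s['img'][120:270,260:410],(300,300))[:,:,::-1]
m[300:,:]=cv2.resize(t['img'][100:250,240:440],(800,600))[150:450,:,::-1]
cv2.imwrite('pics/m1.png',m)
h=cv2.cvtColor(c['img'],cv2.COLOR_RGB2HSV)
blue=(h[...,0]>100)&(h[...,0]<130)&(h[...,1]>120);dark=(h[...,2]<60)|blue
for k in blobs(dark,300):
    r=rect(ray(c,k,.111))
    if r[1][0]<200: print(k.mean(0),k[:,1].max(),*[x.round(3) for x in r])
"
```

```text
[322.00247525 116.51237624] 184 [499.922 223.782] [106.653  58.183] -0.125
```

View pics/m1.png

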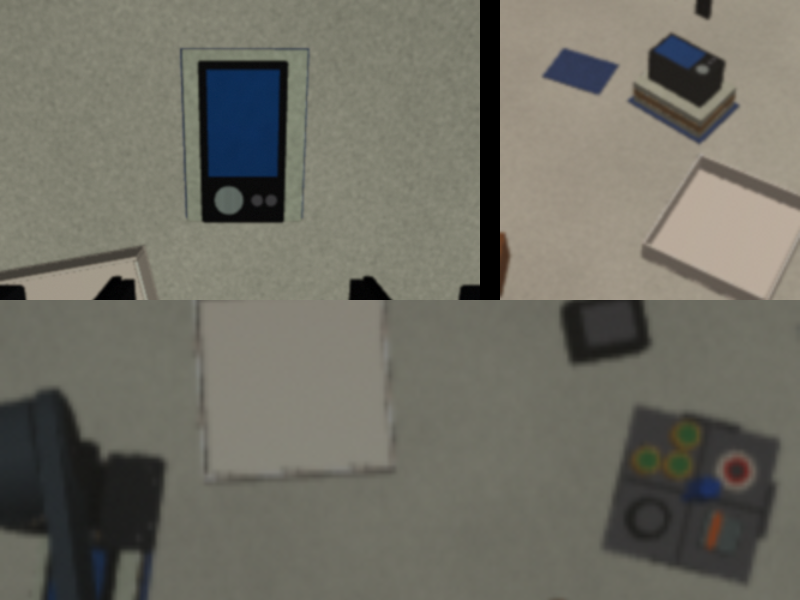

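The stack is square and centred: top screen at (499.9, 223.8), heading -0.125. In the top crop the three cells are upper-left in the organiser, at (685,435), (647,460) and (680,463). I'll move over the organiser.

```bash
python3 -c "
from h import *
go([640,-374,300],np.pi-.22)"
```

```text
at [553.7 217.2 271.7] yaw 3.016 t 27.5 | turn [-0.001 -0.002  0.095] -> 1 x [-0.0007 -0.0019  0.0947] | shift [-213.3 -558.1  -28.3] -> 16 x [-13.3 -34.9  -1.8]
```

>>> drive_tool(
  deltas=[
    [[0,0,0,0,0,0.095],[-13.3,-35,-2,0,0,0],[-13.3,-35,-2,0,0,0],[-13.3,-35,-2,0,0,0],[-13.3,-35,-2,0,0,0],[-13.3,-35,-2,0,0,0],[-13.3,-35,-2,0,0,0],[-13.3,-35,-2,0,0,0]],
  ],
)

```text
time: 28.15
position: [0.5915, -0.0437, 0.2863]
tool_rot: [0.11, 0.994, 0.0, -0.0]
ft_force: [0.6, -0.4, -0.5]
grip_width: 0.087
grip_force: 0.0
```

>>> drive_tool(
  deltas=[
    [[-13.3,-35,-2,0,0,0],[-13.3,-35,-2,0,0,0],[-13.3,-35,-2,0,0,0],[-13.3,-35,-2,0,0,0],[-13.3,-35,-2,0,0,0],[-13.3,-35,-2,0,0,0],[-13.3,-35,-2,0,0,0],[-13.3,-35,-2,0,0,0]],
  ],
)

```text
time: 28.82
position: [0.6342, -0.3401, 0.3021]
tool_rot: [0.11, 0.994, 0.0, -0.0]
ft_force: [0.3, 0.6, -0.2]
grip_width: 0.0871
grip_force: 0.0
```

>>> drive_tool(
  deltas=[
    [[-13.3,-35,0,0,0,0],[0,0,0,0,0,0],[0,0,0,0,0,0],[0,0,0,0,0,0]],
  ],
)

```text
time: 29.15
position: [0.6394, -0.3752, 0.3015]
tool_rot: [0.11, 0.994, 0.001, -0.001]
ft_force: [-0.2, -0.2, -0.6]
grip_width: 0.0874
grip_force: 0.0
```

```bash
python3 -c "
from h import *
go([583,-374,300],np.pi-.22)
c=cam('wrist');cv2.imwrite('pics/w4.png',c['img'][:,:,::-1])
h=cv2.cvtColor(c['img'],cv2.COLOR_RGB2HSV)
blue=(h[...,0]>105)&(h[...,0]<130)&(h[...,1]>120)
for k in blobs(blue,50): print('blue',k.mean(0).round(1),cv2.contourArea(k),*[x.round(3) for x in rect(ray(c,k,.086))])
bg=np.median(c['img'][:230].reshape(-1,3),axis=0);print(bg,h[100:140:10,300:340:10,2])
dk=h[...,2]<75
for k in blobs(dk,1500): print('dk',k.mean(0).round(),*[x.round(3) for x in rect(ray(c,k,.03))])
br=(h[...,0]<15)&(h[...,1]>110)&(h[...,2]<140)
for k in blobs(br,600): print('br',k.mean(0).round(),*[x.round(3) for x in rect(ray(c,k,.06))])
"
```

```text
at [ 639.4 -375.2  301.5] yaw 2.921 t 29.1 | turn [ 0.002 -0.002 -0.001] -> 1 x [ 0.0016 -0.0017 -0.001 ] | shift [ 55.3 -11.1   1.5] -> 2 x [27.6 -5.6  0.7]
blue [309.5 112.2] 328.5 [ 580.674 -373.735] [18.295 17.961] 1.334
[137. 136. 120.] [[ 65  63  63  64]
 [ 73 119  62  59]
 [ 72 113  65 126]
 [ 64  63 131  86]]
dk [324. 311.] [ 823.076 -418.276] [902.948 301.557] 1.349
dk [591. 125.] [686.128 -74.501] [199.269  72.25 ] -0.23
dk [311. 106.] [ 580.65  -374.181] [147.18  146.947] -0.234
```

View pics/w4.png

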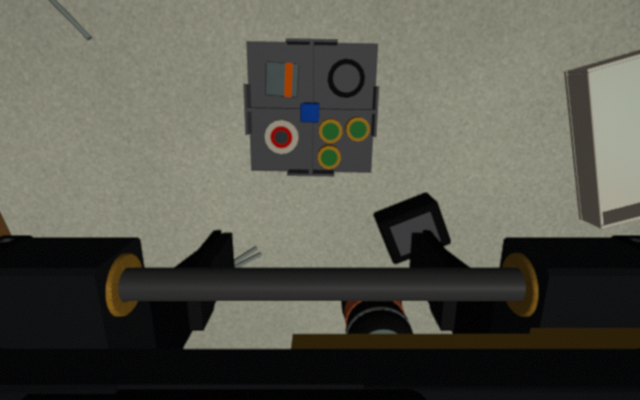

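```bash
python3 -c "
from h import *
go([580.7,-373.9,69],np.pi-.235)"
```

```text
at [ 639.6 -374.4  301.9] yaw 2.922 t 29.2 | turn [ 0.001 -0.001  0.015] -> 1 x [ 0.0013 -0.0015  0.0151] | shift [ 57.4 -13.2 232.9] -> 7 x [ 8.2 -1.9 33.3]
```

>>> drive_tool(
  deltas=[
    [[0,0,0,0,0,0.015],[29,-6.6,0,0,0,0],[28.4,-6.6,20,0,0,0],[0,0,40,0,0,0],[0,0,40,0,0,0],[0,0,30,0,0,0],[0,0,0,0,0,0],[0,0,0,0,0,0]],
  ],
  gripper=70,
)

```text
time: 29.87
position: [0.5805, -0.3734, 0.1713]
tool_rot: [0.117, 0.993, 0.001, -0.002]
ft_force: [0.4, -0.6, -0.2]
grip_width: 0.0613
grip_force: 0.0
```

```bash
python3 -c "
from h import *
go([580.7,-373.9,69],np.pi-.235)
c=cam('wrist')
h=cv2.cvtColor(c['img'],cv2.COLOR_RGB2HSV)
blue=(h[...,0]>105)&(h[...,0]<130)&(h[...,1]>120)
for k in blobs(blue,50): print('blue',k.mean(0).round(1),k[:,1].max(),cv2.contourArea(k),*[x.round(3) for x in rect(ray(c,k,.086))])
"
```

```text
at [ 580.5 -373.4  171.3] yaw 2.907 t 29.9 | turn [ 0.002 -0.004  0.   ] -> 1 x [ 0.002  -0.0035  0.0003] | shift [ -0.3  -0.4 102.3] -> 3 x [-0.1 -0.1 34.1]
blue [320.1 198.4] 223 1122.5 [ 572.252 -372.308] [33.302 17.023] -0.245
```

>>> drive_tool(
  deltas=[
    [[0,0,35,0,0,0],[0,0,35,0,0,0],[0,0,20,0,0,0],[0,0,9,0,0,0],[0,0,3,0,0,0],[0,0,0,0,0,0],[0,0,0,0,0,0]],
  ],
)

```text
time: 30.5
position: [0.5826, -0.3766, 0.0731]
tool_rot: [0.118, 0.993, -0.001, 0.002]
ft_force: [0.6, 0.0, 0.4]
grip_width: 0.0612
grip_force: 0.0
```

>>> drive_tool(
  deltas=[
    [[0,0,0,0,0,0],[0,0,0,0,0,0],[0,0,0,0,0,0],[0,0,0,0,0,0],[0,0,0,0,0,0],[0,0,0,0,0,0],[0,0,0,0,0,0]],
  ],
  gripper=5,
  squeeze=55,
)

```text
time: 31.08
position: [0.5809, -0.3753, 0.0703]
tool_rot: [0.118, 0.993, 0.0, -0.0]
ft_force: [-0.5, -0.6, -0.2]
grip_width: 0.0223
grip_force: 0.0
```

>>> drive_tool(
  deltas=[
    [[0,0,0,0,0,0],[0,0,-5,0,0,0],[0,0,-10,0,0,0],[0,0,-15,0,0,0],[0,0,-20,0,0,0],[0,0,-20,0,0,0],[0,0,-20,0,0,0],[0,0,-20,0,0,0]],
  ],
)

```text
time: 31.75
position: [0.5801, -0.3747, 0.1805]
tool_rot: [0.118, 0.993, 0.001, -0.001]
ft_force: [1.0, 0.4, -7.1]
grip_width: 0.0178
grip_force: 55.0
```

>>> drive_tool(
  deltas=[
    [[0,0,-15,0,0,0],[0,0,-8,0,0,0],[0,0,0,0,0,0],[0,0,0,0,0,0],[0,0,0,0,0,0]],
  ],
)

```text
time: 32.17
position: [0.5799, -0.3745, 0.2016]
tool_rot: [0.118, 0.993, 0.001, -0.002]
ft_force: [0.5, -0.3, -6.8]
grip_width: 0.0176
grip_force: 55.0
```

```bash
python3 -c "
from h import *
go([612,-15,210],np.pi*3/4)
t=cam('top');h=cv2.cvtColor(t['img'],cv2.COLOR_RGB2HSV)
b=h[...,2]>115;b[:100]=0;b[275:]=0;b[:,:126]=0;b[:,512:]=0
for k in blobs(b,400): print(k.mean(0),*[x.round(3) for x in rect(ray(t,k,.038))],*[x.round(3) for x in rect(ray(t,k,.004))])
"
```

```text
at [ 579.9 -374.5  201.6] yaw 2.906 t 32.2 | turn [ 0.001 -0.004  0.55 ] -> 5 x [ 0.0002 -0.0008  0.1099] | shift [231.5 276.9  -8.4] -> 10 x [23.2 27.7 -0.8]
[181.06724512 248.81995662] [341.281 521.833] [225.657 213.253] -1.554 [339.013 533.118] [230.483 217.814] -1.554
[190.33021077 167.67681499] [644.14  507.055] [242.966 224.655] -0.06 [648.35  518.024] [248.163 229.461] -0.06
[305.07349896 167.36956522] [653.307  47.841] [591.197 271.155] -1.557 [657.713  48.987] [603.843 276.955] -1.557
```

```bash
python3 -c "
from h import *
t=cam('top');V=cv2.GaussianBlur(t['img'],(3,3),0).max(2)
print(np.median(V[110:270,130:510]),V[158,314],V[100:180:8,314],V[158,280:350:7])
for th in (122,126,130,134):
  b=V>th;b[:100]=0;b[275:]=0;b[:,:126]=0;b[:,512:]=0
  for k in blobs(b,800): print(th,k.mean(0),*[x.round(3) for x in rect(ray(t,k,.02))])
"
```

```text
113.0 140 [112 113 113 112 109 140 140 140 140 140] [118 118 140 140 140 140 140 140 122 116]
122 [313.70175439 158.02339181] [691.875  20.229] [185.455 174.412] -1.509
126 [313.61403509 158.01754386] [691.663  21.764] [180.598 174.174] -1.509
130 [313.62275449 157.7245509 ] [691.215  23.19 ] [175.054 172.992] -1.509
134 [313.20858896 157.81595092] [692.141  23.35 ] [173.091 167.333] -1.51
```

>>> drive_tool(
  deltas=[
    [[0,0,0,0,0,0.015],[0,0,0,0,0,0.03],[0,0,0,0,0,0.04],[0,0,0,0,0,0.04],[0,0,0,0,0,0.04],[0,0,0,0,0,0.04],[0,0,0,0,0,0.04],[0,0,0,0,0,0.04]],
  ],
)

```text
time: 32.93
position: [0.5807, -0.3752, 0.2025]
tool_rot: [0.259, 0.966, 0.0, -0.001]
ft_force: [-0.2, 0.2, -6.8]
grip_width: 0.0174
grip_force: 55.0
```

>>> drive_tool(
  deltas=[
    [[0,0,0,0,0,0.04],[0,0,0,0,0,0.04],[0,0,0,0,0,0.04],[0,0,0,0,0,0.04],[0,0,0,0,0,0.04],[0,0,0,0,0,0.035],[0,0,0,0,0,0.02],[0,0,0,0,0,0.01]],
  ],
)

```text
time: 33.6
position: [0.5808, -0.3752, 0.2027]
tool_rot: [0.383, 0.924, 0.0, -0.001]
ft_force: [1.0, -0.7, -6.6]
grip_width: 0.0176
grip_force: 55.0
```

>>> drive_tool(
  deltas=[
    [[1.3,1.5,0,0,0,0],[3.9,4.5,0,0,0,0],[6.5,7.6,0,0,0,0],[9.1,10.6,0,0,0,0],[11.8,13.6,0,0,0,0],[14.4,16.7,0,0,0,0],[15.7,18.2,0,0,0,0],[15.7,18.2,0,0,0,0]],
  ],
)

```text
time: 34.27
position: [0.5896, -0.2525, 0.2035]
tool_rot: [0.383, 0.924, 0.0, -0.0]
ft_force: [0.6, -0.9, -7.7]
grip_width: 0.0179
grip_force: 55.0
```

>>> drive_tool(
  deltas=[
    [[15.7,18.2,0,0,0,0],[15.7,18.2,0,0,0,0],[15.7,18.2,0,0,0,0],[15.7,18.2,0,0,0,0],[15.7,18.2,0,0,0,0],[15.7,18.2,0,0,0,0],[15.7,18.2,0,0,0,0],[15.7,18.2,0,0,0,0]],
  ],
)

```text
time: 34.93
position: [0.6032, -0.0605, 0.2038]
tool_rot: [0.382, 0.924, 0.0, -0.0]
ft_force: [0.7, 0.9, -7.4]
grip_width: 0.0177
grip_force: 55.0
```

>>> drive_tool(
  deltas=[
    [[13,15.1,0,0,0,0],[10.5,12.1,0,0,0,0],[8,9.1,0,0,0,0],[6,7,0,0,0,0],[4,4.6,0,0,0,0],[2,2.3,0,0,0,0],[0,0,0,0,0,0],[0,0,0,0,0,0]],
  ],
)

```text
time: 35.6
position: [0.6089, 0.0018, 0.2033]
tool_rot: [0.383, 0.924, -0.0, 0.0]
ft_force: [0.6, -0.9, -7.7]
grip_width: 0.0179
grip_force: 55.0
```

```bash
python3 -c "
from h import *
go([609,22,158],np.pi*3/4)
c=cam('wrist');t=cam('top')
m=np.zeros((600,800,3),np.uint8)
m[:300,:480]=cv2.resize(c['img'],(480,300))[:,:,::-1]
m[300:,:400]=cv2.resize(t['img'][120:240,240:400],(400,300))[:,:,::-1]
cv2.imwrite('pics/m2.png',m)
V=cv2.GaussianBlur(t['img'],(3,3),0).max(2);print(np.median(V[110:270,130:510]))
"
```

```text
at [608.9   1.8 203.3] yaw 2.355 t 35.6 | turn [-0.     0.    -0.001] -> 1 x [-0.0004  0.0004 -0.0008] | shift [14.2 14.4 45.3] -> 2 x [ 7.1  7.2 22.7]
111.0
```

View pics/m2.png

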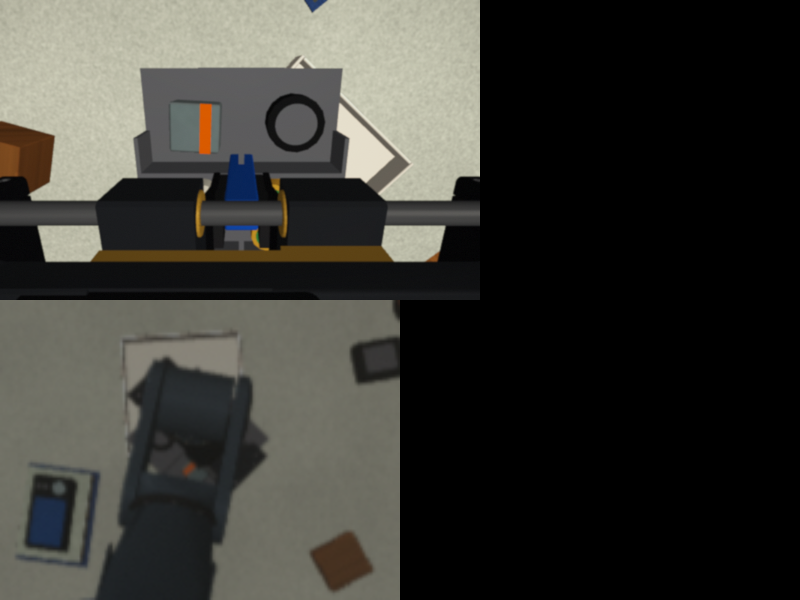

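The battery and cap are seated, the tray hasn't moved, and the organiser is at its edge. I'll shift, lower and tilt.

>>> drive_tool(
  deltas=[
    [[1.5,1.5,5,0,0,0],[3,3,10,0,0,0],[3.5,3.5,10,0,0,0],[3,3,10,0,0,0],[2,2,7,0,0,0],[1,1,3,0,0,0],[0,0,0,0,0,0],[0,0,0,0,0,0]],
  ],
)

```text
time: 36.37
position: [0.6089, 0.0223, 0.158]
tool_rot: [0.383, 0.924, -0.0, -0.0]
ft_force: [-0.6, 0.3, -7.3]
grip_width: 0.0177
grip_force: 55.0
```

>>> drive_tool(
  deltas=[
    [[0,0,0,0.01,0.01,0],[0,0,0,0.02,0.02,0],[0,0,0,0.025,0.025,0],[0,0,0,0.025,0.025,0],[0,0,0,0.025,0.025,0],[0,0,0,0.025,0.025,0],[0,0,0,0.025,0.025,0],[0,0,0,0.025,0.025,0]],
  ],
)

```text
time: 37.03
position: [0.6103, 0.0218, 0.1592]
tool_rot: [0.38, 0.916, -0.048, -0.116]
ft_force: [0.5, -1.1, -7.0]
grip_width: 0.0179
grip_force: 55.0
```

>>> drive_tool(
  deltas=[
    [[0,0,0,0.025,0.025,0],[0,0,0,0.025,0.025,0],[0,0,0,0.025,0.025,0],[0,0,0,0.025,0.025,0],[0,0,0,0.025,0.025,0],[0,0,0,0.025,0.025,0],[0,0,0,0.025,0.025,0],[0,0,0,0.025,0.025,0]],
  ],
)

```text
time: 37.7
position: [0.611, 0.0218, 0.1588]
tool_rot: [0.37, 0.891, -0.101, -0.243]
ft_force: [0.3, 0.5, -7.5]
grip_width: 0.0176
grip_force: 55.0
```

```bash
python3 -c "
from h import *
p,M,a,o=state();print(p,np.degrees(np.arccos(-M[2,2])),M[:,2],o['ft_force'],o['q'].round(2))
s=cam('scene');t=cam('top')
m=np.zeros((400,800,3),np.uint8)
m[:,:400]=cv2.resize(s['img'][170:290,310:430],(400,400))[:,:,::-1]
m[:,400:]=cv2.resize(t['img'][120:220,270:370],(400,400))[:,:,::-1]
cv2.imwrite('pics/m3.png',m)
"
```

```text
[610.96885507  21.77295823 158.7789983 ] 30.522529050710247 [-5.07877106e-01 -1.25948139e-04 -8.61429527e-01] [ 0.29071915  0.4703096  -7.45050127] [-0.12  0.84  1.16 -0.06  1.68 -0.89]
```

View pics/m3.png

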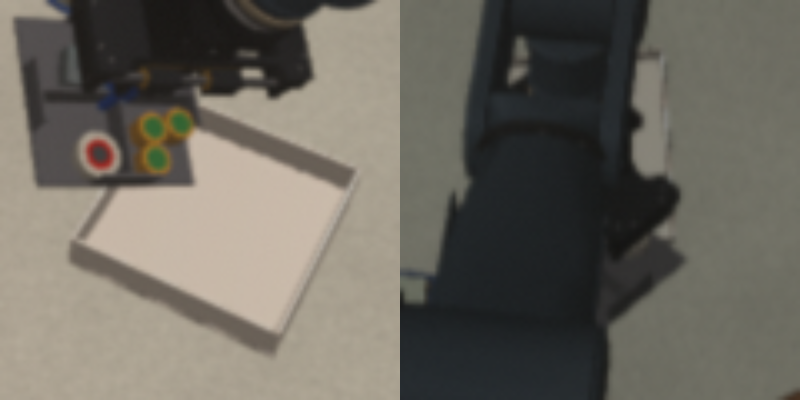

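At 30° the cells are at the corner but not out yet. The gear is held by the wall. I'll hold, then tilt a bit further.

>>> drive_tool(
  deltas=[
    [[0,0,0,0,0,0],[0,0,0,0,0,0],[0,0,0,0,0,0],[0,0,0,0,0,0],[0,0,0,0,0,0],[0,0,0,0,0,0]],
  ],
)

```text
time: 38.3
position: [0.6088, 0.0222, 0.1586]
tool_rot: [0.369, 0.891, -0.101, -0.245]
ft_force: [-0.2, -0.5, -6.4]
grip_width: 0.0175
grip_force: 55.0
```

>>> drive_tool(
  deltas=[
    [[0,0,0,0.02,0.02,0],[0,0,0,0.02,0.02,0],[0,0,0,0.02,0.02,0],[0,0,0,0,0,0],[0,0,0,0,0,0],[0,0,0,0,0,0],[0,0,0,0,0,0]],
  ],
)

```text
time: 38.88
position: [0.6088, 0.0222, 0.1586]
tool_rot: [0.365, 0.88, -0.117, -0.283]
ft_force: [-1.2, -0.2, -7.5]
grip_width: 0.0177
grip_force: 55.0
```

```bash
python3 -c "
from h import *
p,M,a,o=state();print(p,np.degrees(np.arccos(-M[2,2])),o['ft_force'])
s=cam('scene')
cv2.imwrite('pics/m4.png',cv2.resize(s['img'][170:290,310:430],(480,480),interpolation=cv2.INTER_CUBIC)[:,:,::-1])
"
```

```text
[608.77841773  22.2197062  158.58761482] 35.61065544966256 [-1.19272172 -0.15688045 -7.46581151]
```

View pics/m4.png

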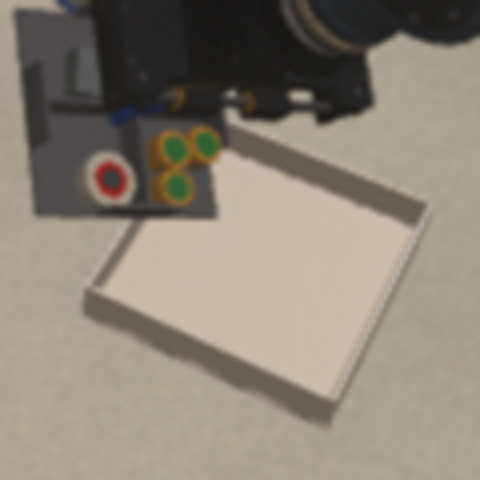

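The three cells haven't moved at 35°. I'll check whether the organiser is really tilted with the tool.

```bash
python3 -c "
from h import *
p,M,a,o=state();s=cam('scene')
# organiser axes: tool x = -org x, tool y = org y*-1*-1 -> org x=-tx, org y = ty, org z=-tz
O=np.c_[-M[:,0],M[:,1],-M[:,2]]
for nm,v in dict(brass=(75,75,-67),cap=(-75,75,-67),batt=(-75,-75,-67),gear=(75,-75,-67),ctr=(0,0,-67)).items():
    P=(p+O@np.array(v))/1000;print(nm,(P*1000).round(),(proj(s,P)[0]-[310,170])*4)
d=s['img'];np.save('/tmp/s.npy',d)
for h in (0,.35,.61):
  Rt=R.from_euler('y',h).as_matrix()@np.array([[.707,.707,0],[-.707,.707,0],[0,0,1]])
  print(h,[((proj(s,(p+Rt@np.array(v))/1000)[0]-[310,170])*4).round() for v in ((75,75,-67),(-75,-75,-67),(75,-75,-67))])
"
```

```text
brass [656.  22.  42.] [215.54594222 217.18976308]
cap [570. 128. 104.] [188.97173263  21.92869767]
batt [484.  22. 166.] [12.7840115   5.69443498]
gear [570. -84. 104.] [ 34.27901206 214.37779597]
ctr [570.  22. 104.] [115.71787031 113.06187898]
0 [array([297., 212.]), array([37., 87.]), array([ 83., 251.])]
0.35 [array([254., 221.]), array([17., 40.]), array([ 54., 232.])]
0.61 [array([217., 218.]), array([13.,  7.]), array([ 35., 215.])]
```

```bash
python3 -c "
from h import *
p,M,a,o=state();s=cam('scene');O=np.c_[-M[:,0],M[:,1],-M[:,2]]
im=s['img'];h=cv2.cvtColor(im,cv2.COLOR_RGB2HSV)
def org(uv,z):
    uv=np.atleast_2d(uv);d=np.c_[(uv[:,0]-s['cx'])/s['f'],-(uv[:,1]-s['cy'])/s['f'],-np.ones(len(uv))]@s['M'].T@O
    q=(s['p']*1000-p)@O; return (q+d*((z-71-q[2])/d[:,2])[:,None])[:,:2].round(1)
g=(h[...,0]>40)&(h[...,0]<85)&(h[...,1]>120);g[:,:310]=0;g[:,430:]=0;g[:180]=0;g[290:]=0
for k in blobs(g,3):
    m=cv2.moments(k);u=[m['m10']/m['m00'],m['m01']/m['m00']];print('cell',np.round(u,1),org(u,24))
print('gear',org([310+110/4,170+180/4],18))
"
```

```text
cell [354.  216.4] [[57.7 29.7]]
cell [353.5 206.8] [[29.6 32.1]]
cell [361.4 205.7] [[25.1 60.3]]
gear [[ 53.3 -20.5]]
```

The organiser is tilted as intended. The inner cell (30,32) is wedging the other two, at (58,30) and (25,60), against the wall ends. I'll swing the tilt towards org +y to free the first, then towards +x.

```bash
cat >> h.py <<'E'
def tilt(phi,th,n,xang=np.pi*3/4):
    """rows to reach tilt th (deg) towards organiser direction phi (deg from its +x)"""
    p,M,a,o=state();T=np.array([[np.cos(xang),np.sin(xang),0],[np.sin(xang),-np.cos(xang),0],[0,0,-1]])
    phi,th=np.radians([phi,th])
    rv=R.from_matrix(M.T@T@R.from_rotvec(th*np.array([np.sin(phi),np.cos(phi),0])).as_matrix()).as_rotvec()
    print("turn",rv.round(3),"->",n,"x",(rv/n).round(4))
    N=T@R.from_rotvec(th*np.array([np.sin(phi),np.cos(phi),0])).as_matrix();O=np.c_[-N[:,0],N[:,1],-N[:,2]]
    for v in ((75,75,-71),(-75,75,-71),(75,-75,-71)): print((p+O@np.array(v)).round())
E
python3 -c "
from h import *
tilt(78,32,8)"
```

```text
turn [ 0.098 -0.308  0.092] -> 8 x [ 0.0123 -0.0385  0.0115]
[672.  -6.  51.]
[570. 103.  68.]
[ 585. -100.  129.]
```

>>> drive_tool(
  deltas=[
    [[0,0,0,0.012,-0.038,0.0115],[0,0,0,0.012,-0.038,0.0115],[0,0,0,0.012,-0.038,0.0115],[0,0,0,0.012,-0.038,0.0115],[0,0,0,0.012,-0.038,0.0115],[0,0,0,0.012,-0.038,0.0115],[0,0,0,0.012,-0.038,0.0115],[0,0,0,0.012,-0.038,0.0115]],
  ],
)

```text
time: 39.7
position: [0.6086, 0.0225, 0.1591]
tool_rot: [0.369, 0.888, -0.226, -0.157]
ft_force: [-0.4, -0.4, -5.6]
grip_width: 0.0177
grip_force: 55.0
```

>>> drive_tool(
  deltas=[
    [[0,0,0,0,0,0],[0,0,0,0,0,0],[0,0,0,0,0,0],[0,0,0,0,0,0]],
  ],
)

```text
time: 40.03
position: [0.609, 0.0218, 0.1585]
tool_rot: [0.369, 0.888, -0.225, -0.158]
ft_force: [-0.4, 0.1, -5.5]
grip_width: 0.0174
grip_force: 55.0
```

```bash
cat >> h.py <<'E'
def cells():
    p,M,a,o=state();s=cam('scene');O=np.c_[-M[:,0],M[:,1],-M[:,2]]
    im=s['img'];h=cv2.cvtColor(im,cv2.COLOR_RGB2HSV)
    def org(uv,z):
        uv=np.atleast_2d(uv);d=np.c_[(uv[:,0]-s['cx'])/s['f'],-(uv[:,1]-s['cy'])/s['f'],-np.ones(len(uv))]@s['M'].T@O
        q=(s['p']*1000-p)@O; return (q+d*((z-71-q[2])/d[:,2])[:,None])[:,:2].round(1)
    g=(h[...,0]>40)&(h[...,0]<85)&(h[...,1]>120);g[:,:290]=0;g[:,450:]=0;g[:170]=0;g[300:]=0
    for k in blobs(g,3):
        m=cv2.moments(k);u=[m['m10']/m['m00'],m['m01']/m['m00']];print('green',np.round(u,1),"org",org(u,24),"tray level",(ray(s,u,.024)[0]*1000).round())
    r=((h[...,0]<8)|(h[...,0]>172))&(h[...,1]>140);r[:,:300]=0;r[:,430:]=0;r[:180]=0;r[270:]=0
    for k in blobs(r,3):print('red',k.mean(0),org(k.mean(0),18))
    print("tilt",np.degrees(np.arccos(-M[2,2])).round(1),o['ft_force'].round(1))
    return s
E
python3 -c "
from h import *
cells();tilt(45,35,8);tilt(12,32,8)"
```

```text
green [372.6 240.1] org [[114.9  73.3]] tray level [699.  -1.  24.]
red [338.48275862 216.27586207] [[ 50.8 -21.1]]
tilt 32.0 [-0.4  0.1 -5.5]
turn [-0.104  0.295 -0.091] -> 8 x [-0.013   0.0369 -0.0114]
[655.  22.  39.]
[568. 128. 100.]
[568. -84. 100.]
turn [-0.412  0.409 -0.142] -> 8 x [-0.0515  0.0511 -0.0178]
[672.  50.  51.]
[585. 143. 129.]
[570. -59.  68.]
```

>>> drive_tool(
  deltas=[
    [[0,0,0,-0.013,0.037,-0.0114],[0,0,0,-0.013,0.037,-0.0114],[0,0,0,-0.013,0.037,-0.0114],[0,0,0,-0.013,0.037,-0.0114],[0,0,0,-0.013,0.037,-0.0114],[0,0,0,-0.013,0.037,-0.0114],[0,0,0,-0.013,0.037,-0.0114],[0,0,0,-0.013,0.037,-0.0114]],
  ],
)

```text
time: 40.75
position: [0.6092, 0.0213, 0.1583]
tool_rot: [0.365, 0.881, -0.115, -0.278]
ft_force: [0.1, 0.0, -5.6]
grip_width: 0.0176
grip_force: 55.0
```

>>> drive_tool(
  deltas=[
    [[0,0,0,0,0,0],[0,0,0,0,0,0],[0,0,0,0,0,0]],
  ],
)

```text
time: 41.0
position: [0.6089, 0.0219, 0.1583]
tool_rot: [0.365, 0.881, -0.115, -0.278]
ft_force: [-0.5, -0.2, -4.8]
grip_width: 0.0175
grip_force: 55.0
```

```bash
python3 -c "
from h import *
s=cells();tilt(45,0,12)
cv2.imwrite('pics/m5.png',cv2.resize(s['img'][170:290,310:430],(480,480),interpolation=cv2.INTER_CUBIC)[:,:,::-1])"
```

```text
green [372.6 240.1] org [[124.8  81.4]] tray level [699.  -1.  24.]
red [337.45 214.85] [[ 52. -21.]]
tilt 35.0 [-0.5 -0.2 -4.8]
turn [-0.432 -0.431  0.001] -> 12 x [-0.036  -0.0359  0.0001]
[715.  22.  87.]
[609. 128.  87.]
[609. -84.  87.]
```

View pics/m5.png

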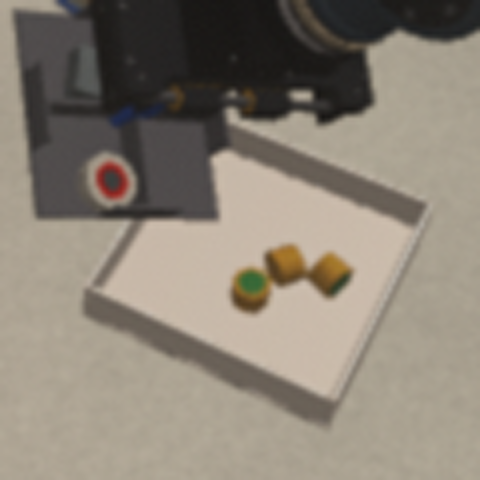

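All three cells are in the tray, at about (250,290), (285,265) and (330,275). The gear is in place. I'll level out.

>>> drive_tool(
  deltas=[
    [[0,0,0,-0.012,-0.012,0],[0,0,0,-0.024,-0.024,0],[0,0,0,-0.03,-0.03,0],[0,0,0,-0.03,-0.03,0],[0,0,0,-0.03,-0.03,0],[0,0,0,-0.03,-0.03,0],[0,0,0,-0.03,-0.03,0],[0,0,0,-0.03,-0.03,0]],
  ],
)

```text
time: 41.72
position: [0.6081, 0.0227, 0.1589]
tool_rot: [0.378, 0.914, -0.058, -0.14]
ft_force: [-0.1, 0.3, -4.7]
grip_width: 0.0174
grip_force: 55.0
```

>>> drive_tool(
  deltas=[
    [[0,0,0,-0.03,-0.03,0],[0,0,0,-0.03,-0.03,0],[0,0,0,-0.03,-0.03,0],[0,0,0,-0.03,-0.03,0],[0,0,0,-0.03,-0.03,0],[0,0,0,-0.03,-0.03,0],[0,0,0,-0.024,-0.024,0],[0,0,0,-0.012,-0.012,0]],
  ],
)

```text
time: 42.38
position: [0.6065, 0.0229, 0.1587]
tool_rot: [0.382, 0.924, -0.0, -0.001]
ft_force: [0.2, 0.3, -5.1]
grip_width: 0.0176
grip_force: 55.0
```

>>> drive_tool(
  deltas=[
    [[0,0,-5,0,0,0],[0,0,-10,0,0,0],[0,0,-12,0,0,0],[0,0,-12,0,0,0],[0,0,-10,0,0,0],[0,0,-5,0,0,0],[0,0,0,0,0,0],[0,0,0,0,0,0]],
  ],
)

```text
time: 43.05
position: [0.6089, 0.0222, 0.2127]
tool_rot: [0.382, 0.924, -0.0, 0.0]
ft_force: [0.3, 0.3, -6.7]
grip_width: 0.0173
grip_force: 55.0
```

```bash
python3 -c "
from h import *
go([428.8,-225,212],np.pi*3/4)
c=cam('wrist');h=cv2.cvtColor(c['img'],cv2.COLOR_RGB2HSV)
t=cam('top');ht=cv2.cvtColor(t['img'],cv2.COLOR_RGB2HSV);s=cam('scene');hs=cv2.cvtColor(s['img'],cv2.COLOR_RGB2HSV)
print(ht[224,376],hs[250,250],hs[240,250])
for nm,cc,hh,(x0,x1,y0,y1) in (('t',t,ht,(355,400,205,245)),('s',s,hs,(225,275,225,275))):
    b=(hh[...,0]<20)&(hh[...,1]>100);m=np.zeros_like(b);m[y0:y1,x0:x1]=1
    for k in blobs(b&m,50):
        print(nm,k.mean(0),*[x.round(2) for x in rect(ray(cc,k,.06))])
        if nm=='s':
            q=cv2.approxPolyDP(cv2.convexHull(k.astype(np.int32)),4,True)[:,0];print(q,(ray(cc,q,.06)*1000).round())
g=c['img']
"
```

```text
at [608.9  22.2 212.7] yaw 2.357 t 43.0 | turn [0.    0.    0.001] -> 1 x [0.0001 0.0002 0.0006] | shift [ -47.4 -302.1    0.7] -> 9 x [ -5.3 -33.6   0.1]
[ 13 136  71] [ 12 159 104] [ 12 161 108]
t [376.18644068 223.83050847] [ 430.32 -219.64] [69.38 67.27] -1.07
s [248.78846154 250.91346154] [ 440.91 -233.81] [97.42 79.12] -1.07
[[239 235]
 [261 237]
 [260 266]
 [237 265]
 [233 254]] [[ 386. -209.   60.]
 [ 442. -182.   60.]
 [ 497. -255.   60.]
 [ 445. -285.   60.]
 [ 413. -265.   60.]]
```

>>> drive_tool(
  deltas=[
    [[-1.8,-3.4,-1.1,0,0,0],[-3.7,-6.7,-2.2,0,0,0],[-5.5,-10.1,-3.3,0,0,0],[-7.4,-13.5,-4.4,0,0,0],[-9.2,-16.9,-5.5,0,0,0],[-10.1,-18.5,-6,0,0,0],[-10.1,-18.5,-6,0,0,0],[-10.1,-18.5,-6,0,0,0]],
  ],
)

```text
time: 43.87
position: [0.574, -0.0958, 0.2474]
tool_rot: [0.383, 0.924, -0.0, -0.0]
ft_force: [1.6, -0.9, -4.9]
grip_width: 0.0174
grip_force: 55.0
```

>>> drive_tool(
  deltas=[
    [[-10.1,-18.5,-6,0,0,0],[-10.1,-18.5,-6,0,0,0],[-10.1,-18.5,-6,0,0,0],[-10.1,-18.5,-6,0,0,0],[-10.1,-18.5,-6,0,0,0],[-10.1,-18.5,-6,0,0,0],[-10.1,-18.5,-6,0,0,0],[-10.1,-18.5,-6,0,0,0]],
  ],
)

```text
time: 44.53
position: [0.526, -0.2575, 0.2954]
tool_rot: [0.383, 0.924, -0.0, -0.0]
ft_force: [0.8, -0.1, -6.2]
grip_width: 0.0174
grip_force: 55.0
```

>>> drive_tool(
  deltas=[
    [[-9.2,-16.9,-5.5,0,0,0],[-6.9,-12.6,-4.1,0,0,0],[-4.6,-8.4,-2.7,0,0,0],[-2.8,-5.1,-1.6,0,0,0],[-1.4,-2.5,-0.8,0,0,0],[-0.9,-1.7,-0.5,0,0,0],[0,0,0,0,0,0],[0,0,0,0,0,0]],
  ],
)

```text
time: 45.2
position: [0.5124, -0.3063, 0.3097]
tool_rot: [0.382, 0.924, 0.0, -0.0]
ft_force: [-0.6, 0.2, -5.7]
grip_width: 0.0175
grip_force: 55.0
```

```bash
python3 -c "
from h import *
go([428.8,-225,212],np.pi*3/4)
c=cam('wrist');h=cv2.cvtColor(c['img'],cv2.COLOR_RGB2HSV);cv2.imwrite('pics/w6.png',c['img'][:,:,::-1])
b=(h[...,0]<22)&(h[...,1]>110)
for k in blobs(b,300):
    print(k.mean(0),k.min(0),k.max(0),*[x.round(2) for x in rect(ray(c,k,.06))])
"
```

```text
at [ 512.4 -306.3  309.7] yaw 2.358 t 45.2 | turn [ 0.    -0.001  0.001] -> 1 x [ 0.0004 -0.0011  0.0014] | shift [116.6  -1.6  97.7] -> 5 x [23.3 -0.3 19.5]
[322.90909091 340.31326781] [122 327] [523 349] [ 671.46 -462.27] [513.22  32.55] 0.79
[572.22222222 337.47008547] [545 316] [591 349] [ 884.65 -237.15] [50.33 48.38] 0.79
[377.58333333 284.51388889] [369 252] [383 317] [ 664.64 -363.55] [88.32 16.54] -0.72
[265.63829787 284.58156028] [260 252] [275 317] [ 570.94 -457.49] [88.21 17.07] -0.86
[ 58.0990991  254.64864865] [ 36 243] [ 81 266] [ 369.64 -602.93] [52.49 18.21] 0.49
[291.12987013 191.97402597] [277 158] [306 225] [ 511.03 -352.88] [77.56 18.03] -1.02
[623.16981132  83.5754717 ] [602  67] [639  97] [673.72 -26.89] [38.96 26.47] 1.13
[319.76356589  47.46124031] [280   4] [361  89] [ 427.9  -223.59] [68.84 67.74] -1.08
```

View pics/w6.png

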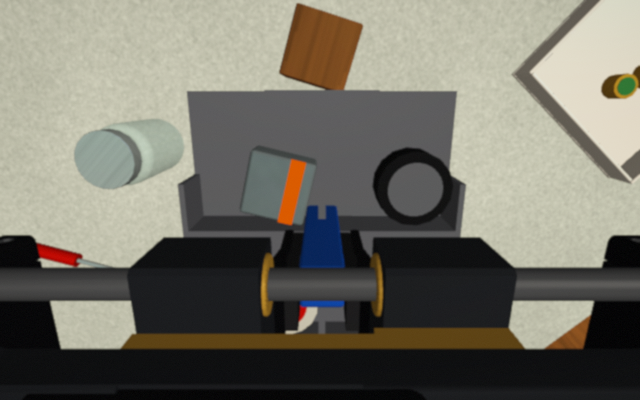

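>>> drive_tool(
  deltas=[
    [[2.4,0,3.2,0,0,0],[4.7,0,6.4,0,0,0],[7.1,0,9.6,0,0,0],[9.5,0,12.9,0,0,0],[11.9,0,16.1,0,0,0],[11.9,0,16.1,0,0,0],[11.9,0,16.1,0,0,0],[11.9,0,16.1,0,0,0]],
  ],
)

```text
time: 45.92
position: [0.461, -0.2557, 0.2126]
tool_rot: [0.382, 0.924, 0.0, -0.0]
ft_force: [-0.1, -0.5, -5.1]
grip_width: 0.0177
grip_force: 55.0
```

>>> drive_tool(
  deltas=[
    [[11.9,-1.3,16.1,0,0,0],[10.7,0,14.5,0,0,0],[8.9,0,12.1,0,0,0],[6.5,0,8.8,0,0,0],[4.7,0,6.4,0,0,0],[2.4,0,3.2,0,0,0],[1.2,0,1.6,0,0,0],[0,0,0,0,0,0]],
  ],
)

```text
time: 46.58
position: [0.4284, -0.2252, 0.1509]
tool_rot: [0.382, 0.924, -0.0, 0.0]
ft_force: [-0.1, -0.0, -5.4]
grip_width: 0.0171
grip_force: 55.0
```

>>> drive_tool(
  deltas=[
    [[0,0,0,0,0,0],[0,0,0,0,0,0],[0,0,0,0,0,0]],
  ],
)

```text
time: 46.83
position: [0.4288, -0.2256, 0.1513]
tool_rot: [0.382, 0.924, -0.0, 0.001]
ft_force: [-0.2, -0.7, -4.6]
grip_width: 0.0178
grip_force: 55.0
```

```bash
python3 -c "
from h import *
go([428,-223.8,138],np.pi*3/4);print(state()[3]['ft_force'])"
```

```text
at [ 428.8 -225.6  151.3] yaw 2.357 t 46.8 | turn [0.    0.002 0.   ] -> 1 x [0.0001 0.0017 0.0005] | shift [ 1.8  0.8 13.3] -> 1 x [ 1.8  0.8 13.3]
[-0.24786381 -0.714208   -4.57479162]
```

>>> drive_tool(
  deltas=[
    [[1.5,0.8,4,0,0,0],[0,0,4,0,0,0],[0,0,3,0,0,0],[0,0,1,0,0,0],[0,0,0,0,0,0],[0,0,0,0,0,0]],
  ],
)

```text
time: 47.33
position: [0.4276, -0.2234, 0.1387]
tool_rot: [0.382, 0.924, 0.0, -0.0]
ft_force: [0.3, -1.1, -4.5]
grip_width: 0.0175
grip_force: 55.0
```

>>> drive_tool(
  deltas=[
    [[0,0,1.5,0,0,0],[0,0,0,0,0,0],[0,0,0,0,0,0]],
  ],
)

```text
time: 47.58
position: [0.4277, -0.2235, 0.1374]
tool_rot: [0.382, 0.924, -0.0, -0.0]
ft_force: [-1.1, -0.4, -5.6]
grip_width: 0.0178
grip_force: 55.0
```

>>> drive_tool(
  deltas=[
    [[0,0,1.5,0,0,0],[0,0,0,0,0,0],[0,0,0,0,0,0]],
  ],
)

```text
time: 47.83
position: [0.4276, -0.2234, 0.1358]
tool_rot: [0.382, 0.924, 0.0, -0.0]
ft_force: [0.1, 0.4, -5.3]
grip_width: 0.0173
grip_force: 55.0
```

>>> drive_tool(
  deltas=[
    [[0,0,1.5,0,0,0],[0,0,0,0,0,0],[0,0,0,0,0,0]],
  ],
)

```text
time: 48.08
position: [0.4276, -0.2234, 0.1343]
tool_rot: [0.382, 0.924, 0.0, -0.0]
ft_force: [-1.0, -0.5, -4.8]
grip_width: 0.0178
grip_force: 55.0
```

>>> drive_tool(
  deltas=[
    [[0,0,1,0,0,0],[0,0,0,0,0,0],[0,0,0,0,0,0]],
  ],
)

```text
time: 48.33
position: [0.4276, -0.2234, 0.1333]
tool_rot: [0.382, 0.924, 0.0, -0.0]
ft_force: [-0.1, 0.5, -5.7]
grip_width: 0.0177
grip_force: 55.0
```

>>> drive_tool(
  deltas=[
    [[0,0,1,0,0,0],[0,0,0,0,0,0],[0,0,0,0,0,0]],
  ],
)

```text
time: 48.58
position: [0.4276, -0.2234, 0.1323]
tool_rot: [0.382, 0.924, 0.0, -0.0]
ft_force: [0.4, 0.1, -5.9]
grip_width: 0.0173
grip_force: 55.0
```

>>> drive_tool(
  deltas=[
    [[0,0,1,0,0,0],[0,0,0,0,0,0],[0,0,0,0,0,0]],
  ],
)

```text
time: 48.83
position: [0.4276, -0.2234, 0.1313]
tool_rot: [0.382, 0.924, 0.0, -0.0]
ft_force: [0.1, 0.5, -5.0]
grip_width: 0.0171
grip_force: 55.0
```

>>> drive_tool(
  deltas=[
    [[0,0,0.8,0,0,0],[0,0,0,0,0,0],[0,0,0,0,0,0]],
  ],
)

```text
time: 49.08
position: [0.4276, -0.2234, 0.1305]
tool_rot: [0.382, 0.924, 0.0, -0.0]
ft_force: [-0.1, -0.1, -5.2]
grip_width: 0.0177
grip_force: 55.0
```

>>> drive_tool(
  deltas=[
    [[0,0,0.8,0,0,0],[0,0,0,0,0,0],[0,0,0,0,0,0]],
  ],
)

```text
time: 49.33
position: [0.4277, -0.2235, 0.1302]
tool_rot: [0.382, 0.924, -0.0, 0.0]
ft_force: [-1.4, -0.0, 0.5]
grip_width: 0.0173
grip_force: 55.0
```

>>> drive_tool(
  deltas=[
    [[0,0,0.3,0,0,0],[0,0,0,0,0,0],[0,0,0,0,0,0]],
  ],
)

```text
time: 49.58
position: [0.4277, -0.2235, 0.1302]
tool_rot: [0.382, 0.924, -0.0, 0.0]
ft_force: [-1.4, 1.1, 5.0]
grip_width: 0.0176
grip_force: 55.0
```

>>> drive_tool(
  deltas=[
    [[0,0,0,0,0,0],[0,0,0,0,0,0],[0,0,0,0,0,0],[0,0,0,0,0,0],[0,0,0,0,0,0],[0,0,0,0,0,0]],
  ],
  gripper=60,
  squeeze=20,
)

```text
time: 50.08
position: [0.4277, -0.2235, 0.1294]
tool_rot: [0.382, 0.924, -0.0, -0.0]
ft_force: [-0.0, 0.6, -0.1]
grip_width: 0.048
grip_force: 0.0
```

>>> drive_tool(
  deltas=[
    [[0,0,-10,0,0,0],[0,0,-20,0,0,0],[0,0,-30,0,0,0],[0,0,-30,0,0,0],[0,0,-30,0,0,0],[0,0,-20,0,0,0],[0,0,0,0,0,0],[0,0,0,0,0,0]],
  ],
)

```text
time: 50.75
position: [0.4281, -0.2238, 0.2705]
tool_rot: [0.382, 0.924, -0.0, 0.001]
ft_force: [-0.3, -0.0, -0.8]
grip_width: 0.0523
grip_force: 0.0
```

>>> drive_tool(
  deltas=[
    [[-30,0,0,0,0,0],[-30,0,0,0,0,0],[-30,0,0,0,0,0],[-10,0,0,0,0,0],[0,0,0,0,0,0],[0,0,0,0,0,0],[0,0,0,0,0,0]],
  ],
)

```text
time: 51.33
position: [0.4968, -0.2924, 0.2681]
tool_rot: [0.382, 0.924, 0.001, -0.002]
ft_force: [-0.7, -0.1, -0.4]
grip_width: 0.0523
grip_force: 0.0
```

```bash
python3 -c "
from h import *
print(state()[0],state()[3]['time'])
c=cam('wrist');s=cam('scene')
m=np.zeros((600,800,3),np.uint8)
m[:300,:480]=cv2.resize(c['img'],(480,300))[:,:,::-1]
m[:300,500:800]=cv2.resize(s['img'][200:300,190:290],(300,300))[:,:,::-1]
m[300:,:480]=cv2.resize(s['img'][90:290,220:540],(480,300))[:,:,::-1]
cv2.imwrite('pics/m6.png',m)
h=cv2.cvtColor(c['img'],cv2.COLOR_RGB2HSV)
blue=(h[...,0]>105)&(h[...,0]<130)&(h[...,1]>120)
for k in blobs(blue,50): print('blue',k.mean(0).round(1),cv2.contourArea(k),*[x.round(3) for x in rect(ray(c,k,.146))])
for k in blobs(h[...,2]<85,1500): print('dk',k.mean(0).round(),*[x.round(3) for x in rect(ray(c,k,.09))])
"
```

```text
[ 496.76317828 -292.39008975  268.13145327] 51.3333
blue [321.5  60. ] 765.0 [ 428.878 -224.212] [20.63 17.26] -0.784
dk [320. 315.] [ 599.032 -397.155] [695.794 195.981] 0.787
dk [591. 101.] [621.567 -90.826] [176.32   87.849] -0.554
dk [321.  73.] [ 436.1   -231.473] [147.781 122.792] 0.787
```

View pics/m6.png

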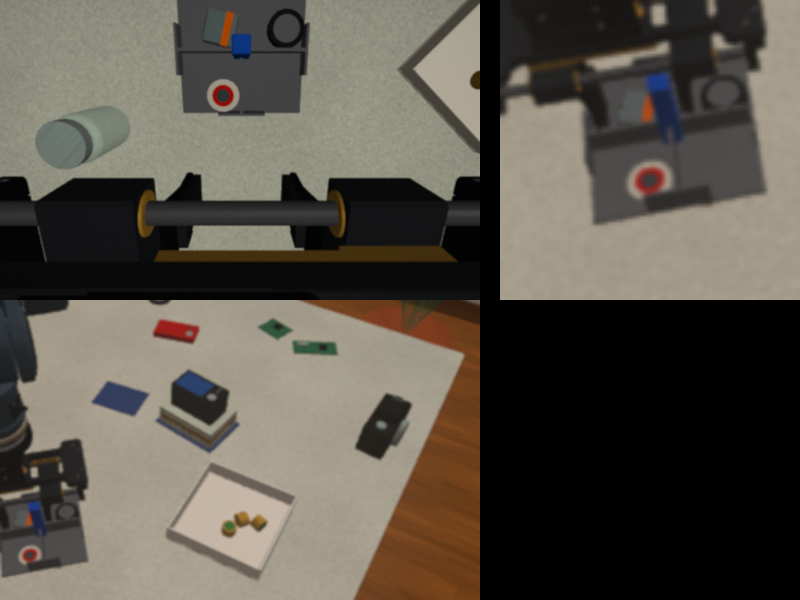

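The organiser stands level on the riser: post at (428.5, -224), riser at (427.9, -223.6), with the cap, battery and gear each in its own compartment. The three cells are in the tray, the four screens are stacked, and the gripper is clear. Handing in.

```bash
python3 -c "
from rig import ticket
print(ticket.hand_in())"
```

```text
the job is handed in; nothing more can be done
None
```

I handed in the job, with no verdict returned: all four screens are stacked on the cartons, the three brass cells are in the tray, and the organiser stands level on the riser with its other parts in place; the cells jammed when tipped straight at their corner, so I also tipped the organiser to one side to free them.

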